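# Gauge the lens sleeves from the bifold parts box

## Task

Pull the parts box's bifold door fully open by its yellow handle, take out all the sleeves and sort them by trying them on the brass gauge pin: stand those that slide right down the pin upright in the green tray and those that stop at its tip upright in the red tray, then pull the bifold door fully shut again and leave the other things on the bench where they are.

Things in the scene. Friction and masses are not known exactly. Their poses are not given: they have to be found in the camera images.
- cabinet: grey parts box, fixed: 232 (x) x 430 (y) x 100 mm high, walls and floor 8 mm. A bifold door of two blue panels, each 200 mm long, closes its top; it is hinged across the box at own y = +205 mm, z = 100 mm. Up to six sleeves stand upright inside near own x = +-46 mm, y = -40, -105, -170 mm. Origin: centre of the underside; own y along the door's track
- door (a joint): fold of the bifold door: rad; both panels rise as a tent, sloping door + 0.10 from level. 0 = fully shut (stop), 1.20 = fully open (stop), standing 305 mm above the table. Stiff hinge: it stays where it is left. Moving the handle takes 1 to 10 N, most when nearly shut
- door_handle (a point): middle of the door's yellow handle: round bar 14 mm thick, 124 mm long along the box's own x, clear between its arms at +-55 mm. It rides on the carriage at the door's free edge: it keeps level, 138 mm above the table, and moves straight along the box's own y, at own y = 130 - 400 cos(door + 0.10) mm (-268 shut, +23 open). Own axes parallel to the box's
- gauge_tip (a point): centre of the top of the gauge pin: an upright brass pin, 25 mm in diameter, on a loose heavy round grey foot (90 mm wide, 18 mm high, 0.95 kg in all). The pin rises 64 mm above the foot, its top 14 mm a cone narrowing to 12 mm. This point is 82 mm above the table
- gauge_seat (a point): centre of the top face of the gauge's foot, 18 mm above the table. A sleeve that fits comes down until its lower end rests here; one that does not stops on the cone, its lower end about 11 mm below the pin's top
- tray_green: green tray for sleeves that fit, fixed: 100 (x) x 220 (y) x 28 mm high, walls and floor 4 mm; it takes three sleeves in a row along its own y, 68 mm apart. Origin: centre of the underside
- tray_red: red tray for sleeves that do not fit, same sizes as the green one. Origin: centre of the underside
- sleeve_a_mid (a point): centre (half-way up) of a bare aluminium sleeve: a plain tube 44 mm outside, 80 mm long, 0.18 to 0.28 kg, own z along the tube, up as it stands. Its bore is either 28 mm (fits the pin) or 22 mm (does not); which it is cannot be told by its name. None if this one is absent
- sleeve_b_mid (a point): centre (half-way up) of a bare aluminium sleeve: a plain tube 44 mm outside, 80 mm long, 0.18 to 0.28 kg, own z along the tube, up as it stands. Its bore is either 28 mm (fits the pin) or 22 mm (does not); which it is cannot be told by its name. None if this one is absent
- sleeve_c_mid (a point): centre (half-way up) of a bare aluminium sleeve: a plain tube 44 mm outside, 80 mm long, 0.18 to 0.28 kg, own z along the tube, up as it stands. Its bore is either 28 mm (fits the pin) or 22 mm (does not); which it is cannot be told by its name. None if this one is absent
- sleeve_d_mid (a point): centre (half-way up) of a bare aluminium sleeve: a plain tube 44 mm outside, 80 mm long, 0.18 to 0.28 kg, own z along the tube, up as it stands. Its bore is either 28 mm (fits the pin) or 22 mm (does not); which it is cannot be told by its name. None if this one is absent
- sleeve_e_mid (a point): centre (half-way up) of a bare aluminium sleeve: a plain tube 44 mm outside, 80 mm long, 0.18 to 0.28 kg, own z along the tube, up as it stands. Its bore is either 28 mm (fits the pin) or 22 mm (does not); which it is cannot be told by its name. None if this one is absent
- sleeve_f_mid (a point): centre (half-way up) of a bare aluminium sleeve: a plain tube 44 mm outside, 80 mm long, 0.18 to 0.28 kg, own z along the tube, up as it stands. Its bore is either 28 mm (fits the pin) or 22 mm (does not); which it is cannot be told by its name. None if this one is absent
- screwdriver: screwdriver with a yellow handle, lying; bystander
- wrench: wrench, lying; bystander
- jar: clear jar with a black lid, 60 mm wide, 80 mm high; bystander; origin under it
- camera_dome: grey domed camera housing 100 mm wide, 111 mm high; bystander; origin under it
- lens_cap: black cap, 60 mm wide, 14 mm high; bystander; origin under it
Mind the look-alikes: they are no part of the job. Of the things that look like the tray_red, the larger one is meant. Leave any pink look-alike of the part that bears gauge_tip alone.

How it is judged:
By the outcome, as a careful person would: the job done as asked, in the order asked, and still so for the second after the job is handed in, with the robot touching nothing.
Of sleeve_a, sleeve_b, sleeve_c, sleeve_d, sleeve_e, sleeve_f only 3 to 5 are there at a start; the rules pass over those that are not, and their reading is None.
At some moment in a run one of gauge may be knocked a few centimetres aside while the robot is not near it.
It also fails if it takes over 210 s, if anything falls off the work surface, if the arm or the gripper's body presses on something with over 40 N, if the wrist force passes 120 N, or if a joint passes its speed limit or range.

## Robot

A 6-joint arm with a two-finger parallel gripper is mounted at the origin on the work surface. World frame = base frame: x ahead of the robot, y to its left, z up, the work surface at z = 0. Lengths are in mm, angles in rad, forces in N, time in s.
With the tool pointing down it reaches from about 350 to 975 mm from the base axis. Payload 4.9 kg.
Tool frame: the origin (TCP) lies on the front face of the gripper's body, between the roots of the fingers; the fingertips stand 73 mm ahead of it and the grasp point (between the pads) lies 54 mm ahead of it (tcp_to_tips is the distance from the TCP to the fingertips, in mm); z points along the fingers, y is the direction in which the jaws open and shut (so a half turn about z gives the same grasp; the last joint's range is limited). The gripper opens to 85 mm and grips with 20 to 120 N. Pads are 22 mm wide; open, the fingers measure 114 mm over their backs; the gripper's body (76 mm by 85 mm) begins 54 mm behind the grasp point. The pads swing forward as they close: fully open they stand 13 mm farther back than shut.
Start: joints at [1.065, 0.053, 1.613, -0, 1.476, -0.119], TCP at [235.755, 578.811, 303.904] pointing down, gripper open.
Joint ranges: [-3.01, 3.01], [-1.01, 2.22], [0.06, 2.58], [-1.02, 4.17], [0.09, 2.62], [-3.14, 3.14]. Speed limits (rad/s): [2.57, 2.57, 3.14, 3.14, 3.14, 3.14].

## Interface

Orientations are given as a unit quaternion [x, y, z, w].
In Python, from plant import get_obs, snapshot, get_calibration, close_job, tcp_to_tips gives the robot as it stands. The module is installed in compiled form; this text tells all that it offers.
- The arm moves only by the tool play_rows, never from a script. Its argument "rows" is a list of rows, each an object of numbers: "dx", "dy", "dz": the shift along the tool's x, y, z each as a share of 0.75 m, from -1 to 1; "ax", "ay", "az": the turn, a rotation vector about the tool's x, y, z each as a share of 45 degrees, from -1 to 1; "grip": the finger opening in mm, from 0 to 85.4. In form: [{"dx": .., "dy": .., "dz": .., "ax": .., "ay": .., "az": .., "grip": ..}, ...]. A call has 1 to 5 rows; each row is the pose to reach, as a shift and turn from the pose commanded when the call began, along the tool's axes at that moment; what a row does not reach only later rows make up. A row lasts 1/8 s, in which the tool goes at most 62.5 mm and 10.7 degrees, less where a joint would pass 70% of its speed; a pose out of reach is approached as far as the arm can. A call with a number of a shift or a turn outside -1 to 1 is refused whole. A call with a gripper value outside its range is refused whole. The fingers move at their own pace and stop on an object; the grip force is fixed at half the most. Time passes only in rows, so rows that repeat a pose let the fingers close. It gives the time, the measured TCP pose, the force and the opening at its end, in the units of the state.
- get_obs(): the state, without advancing time (a new reading comes with each control period).
- snapshot(name): name is "scene" or "top"; returns (picture, depth): 420x560x3 uint8, blue, green, red; 420x560 float32, mm along the optical axis (not along the pixel's ray), 0 where there is no reading.
- get_calibration(name): a dict with "camera_matrix" (3x3 intrinsics, pixels), "world_to_cam" (4x4, takes a point from world to camera coordinates). Camera axes: x right, y down, z forward; pixel columns grow to the right and rows downward; lengths in mm; the calibration is good to about 2 mm. A picture is of the moment at which its call begins. get_calibration takes no time and is no camera call.
- close_job(): hands the job in, once; it reports no verdict.
The state is a dict: "time": time; "joint_pos": joint angles; "joint_velocities": joint speeds; "tau": joint torques, N m; "position": TCP position; "eef_rot": TCP orientation; "wrist_force": force on the tool from outside, world axes, zero at the start; "wrist_torque": the same for the moment, N m; "gripper_width": finger opening in mm.
Only numpy, scipy, OpenCV 4.12 (cv2) and the standard library are available. Lean on these libraries where they do the work, as an engineer would, in place of code of your own. Each camera call takes 0.05 s, during which the arm holds its last target.

## Working session

There is one attempt and no reset: what is moved stays moved. The work goes in short steps, Python scripts to look and compute and a tool call to move; the robot and the scene stay as the last step left them, time stands still between calls to the robot, and variables do not carry over. Pictures are saved under pics/ and viewed, and the job is handed in when it is done.

Besides the shell and the picture viewer there is one more tool, called after "Emit:" as name(argument=value, ...), one argument or row to a line, values as JSON. play_rows: Moves the arm, as the interface text tells. Shift numbers are shares of 0.75 m and turn numbers shares of 45 degrees, none past 1 either way. Its arguments: {"type":"object","properties":{"rows":{"type":"array"}},"required":["rows"]}

```bash
mkdir -p pics; ls; python3 - <<'E'
from plant import *
import cv2,json
print(get_obs()); print(tcp_to_tips)
for n in("scene","top"):
    p,d=snapshot(n); cv2.imwrite(f"pics/{n}0.png",p); c=get_calibration(n); print(n,c)
E
```

```text
pics
{'time': 0.0, 'joint_pos': array([ 1.06501268e+00,  5.33841998e-02,  1.61430720e+00, -5.63073232e-06,
        1.47600365e+00, -1.19010023e-01]), 'joint_velocities': array([ 1.36192520e-04, -7.11807448e-05, -5.88125288e-04,  1.68195526e-03,
        1.49629762e-04,  7.07765982e-05]), 'tau': array([ 1.56194081e-03, -3.93676865e+01, -3.70181608e+01,  7.68517384e-05,
        6.99078402e-03, -1.11178352e-05]), 'position': array([235.52445555, 578.40753773, 302.63803106]), 'eef_rot': array([ 1.92183299e-01,  9.81358484e-01, -1.00118027e-03, -3.20408526e-04]), 'wrist_force': array([-0.06302515, -0.41648696, -1.11597427]), 'wrist_torque': array([-0.01711559,  0.04273645,  0.00528464]), 'gripper_width': 84.9901632799746}
72.6
scene {'camera_matrix': array([[434.71815108,   0.        , 279.20463272],
       [  0.        , 434.71815108, 208.72579585],
       [  0.        ,   0.        ,   1.        ]]), 'world_to_cam': array([[ 6.71186850e-01,  7.41151982e-01,  1.42110229e-02,
        -3.73030378e+02],
       [ 5.45244181e-01, -4.80603496e-01, -6.86825351e-01,
        -1.97442917e+02],
       [-5.02212102e-01,  4.68736621e-01, -7.26683552e-01,
         1.49329855e+03],
       [ 0.00000000e+00,  0.00000000e+00,  0.00000000e+00,
         1.00000000e+00]])}
top {'camera_matrix': array([[501.2818742 ,   0.        , 280.44228706],
       [  0.        , 501.2818742 , 208.75880193],
       [  0.        ,   0.        ,   1.        ]]), 'world_to_cam': array([[ 2.54337782e-02, -9.99675631e-01,  1.32537949e-03,
         3.85565639e+00],
       [-9.95052553e-01, -2.54434841e-02, -9.60366880e-02,
         5.46504747e+02],
       [ 9.60392589e-02,  1.12375358e-03, -9.95376912e-01,
         1.46844733e+03],
       [ 0.00000000e+00,  0.00000000e+00,  0.00000000e+00,
         1.00000000e+00]])}
```

View pics/scene0.png

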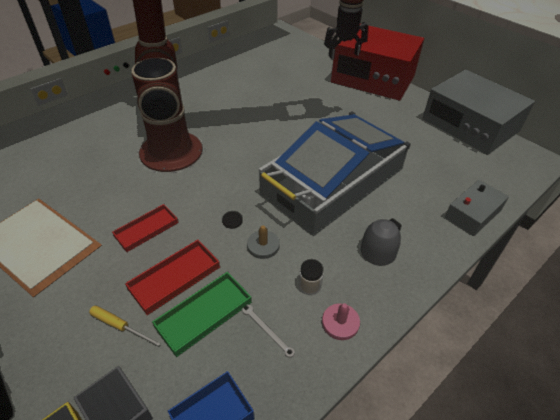

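View pics/top0.png

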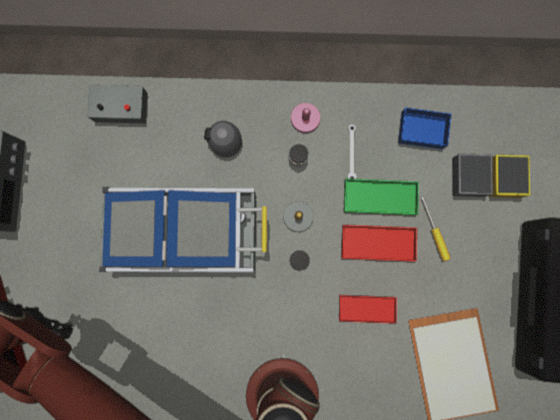

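```bash
cat > h.py <<'E'
import numpy as np,cv2
from plant import *
def cal(n):
    c=get_calibration(n); return c["camera_matrix"],c["world_to_cam"]
def ray(n,u,v,z):
    """world point at pixel u,v on plane world z"""
    K,T=cal(n); R,t=T[:3,:3],T[:3,3]
    d=R.T@np.linalg.inv(K)@np.array([u,v,1.]); o=-R.T@t
    return o+d*(z-o[2])/d[2]
def cloud(n,d):
    K,T=cal(n); v,u=np.mgrid[:d.shape[0],:d.shape[1]]
    c=np.stack([(u-K[0,2])/K[0,0]*d,(v-K[1,2])/K[1,1]*d,d],-1)
    return (c-T[:3,3])@T[:3,:3]
def proj(n,p):
    K,T=cal(n); c=T[:3,:3]@np.asarray(p,float)+T[:3,3]; q=K@c; return q[:2]/q[2]
def snap(n,name=None,crop=None,s=1):
    p,d=snapshot(n)
    if name:
        q=p
        if crop: x0,y0,x1,y1=crop; q=p[y0:y1,x0:x1]
        cv2.imwrite(f"pics/{name}.png",cv2.resize(q,None,fx=s,fy=s,interpolation=cv2.INTER_CUBIC))
    return p,d
E
python3 - <<'E'
from h import *
p,d=snap("top","top1",(90,90,430,340),2.3)
np.save("d.npy",d);np.save("p.npy",p)
P=cloud("top",d)
hsv=cv2.cvtColor(p,cv2.COLOR_BGR2HSV)
def comp(name,lo,hi,zlo,zhi,amin=60):
    m=cv2.inRange(hsv,lo,hi)&((P[...,2]>zlo)&(P[...,2]<zhi)&(d>0)).astype(np.uint8)*255
    n,l,st,c=cv2.connectedComponentsWithStats(m)
    for i in range(1,n):
        if st[i,4]>amin:
            q=P[l==i]; r=cv2.minAreaRect(q[:,:2].astype(np.float32))
            print(name,c[i].round(1),st[i,4],'z',np.percentile(q[:,2],[5,50,95]).round(1),'rect',np.round(r[0],1),np.round(r[1],1),round(r[2],1))
comp('green',(45,100,40),(85,255,255),-10,60)
comp('red',(0,150,60),(8,255,255),-10,60)
comp('red2',(172,150,60),(180,255,255),-10,60)
comp('yellow',(18,120,80),(35,255,255),-10,200,30)
comp('blue',(100,100,40),(130,255,255),20,200)
comp('boxtop',(0,0,120),(180,60,255),85,115)
comp('foot',(0,0,20),(180,90,255),12,24,100)
comp('pin',(10,80,40),(25,255,255),60,100,5)
E
```

```text
green [380.9 196.5] 2432 z [ 0.5  6.3 29. ] rect [ 592.1 -281.7] [220.2 100.4] 88.7
red [378.8 242.8] 2415 z [ 0.2  6.1 28.3] rect [ 452.6 -276.3] [219.1  97.7] 89.3
red [367.3 308.7] 1401 z [-0.7  5.1 20.9] rect [ 258.7 -245.7] [165.   74.2] 89.2
yellow [508.8 177.1] 366 z [47.9 60.9 66.5] rect [ 660.8 -660.3] [103.5 120.3] 89.9
yellow [264.  229.1] 223 z [140.3 145.1 149.3] rect [478.5  61.2] [120.7  11.2] 1.6
yellow [298.5 214.4] 31 z [75.8 82.3 88.6] rect [525.9 -34.5] [14.2 14.6] 2.4
yellow [440.5 244.4] 277 z [15.7 24.5 30.9] rect [ 453.2 -461.6] [101.3  25.3] 20.8
blue [425.1 127.4] 491 z [23.  40.7 54.9] rect [ 801.8 -409.3] [141.1 102.8] 84.0
blue [134.7 229.1] 1904 z [113.1 150.1 176.7] rect [471.4 420.7] [206.2 183.3] 1.9
blue [197.6 229.6] 2145 z [115.4 153.2 176.7] rect [475.  231.9] [203.8 176.9] 1.2
boxtop [199.7 194.2] 628 z [ 92.4 107.  113.4] rect [538.  301.1] [108.9 411.1] 1.0
boxtop [251.7 228.4] 78 z [ 92.2  96.6 102.6] rect [477.3  96.7] [90.8  6.2] 1.7
boxtop [189.4 267.6] 509 z [ 99.2 107.3 113.2] rect [383.3 297.6] [ 52.8 409.7] 1.5
foot [305.2 117.2] 529 z [14.  19.1 23.2] rect [831. -50.] [89.4 85.7] 1.7
foot [297.9 216. ] 585 z [14.4 19.2 23.3] rect [528.  -33.9] [87.1 87.1] 1.2
foot [299.  259.6] 257 z [12.9 16.2 21.1] rect [397.2 -42.7] [56.2 56.5] 1.4
pin [495.6 164. ] 7 z [60.3 60.8 63.7] rect [ 691.3 -610.5] [ 3.7 11.9] 88.8
pin [298.2 215. ] 43 z [69.1 79.5 87.7] rect [526.1 -33.2] [19.9 17.3] 3.4
```

```bash
ls pics
```

```text
scene0.png
top0.png
top1.png
```

View pics/top1.png

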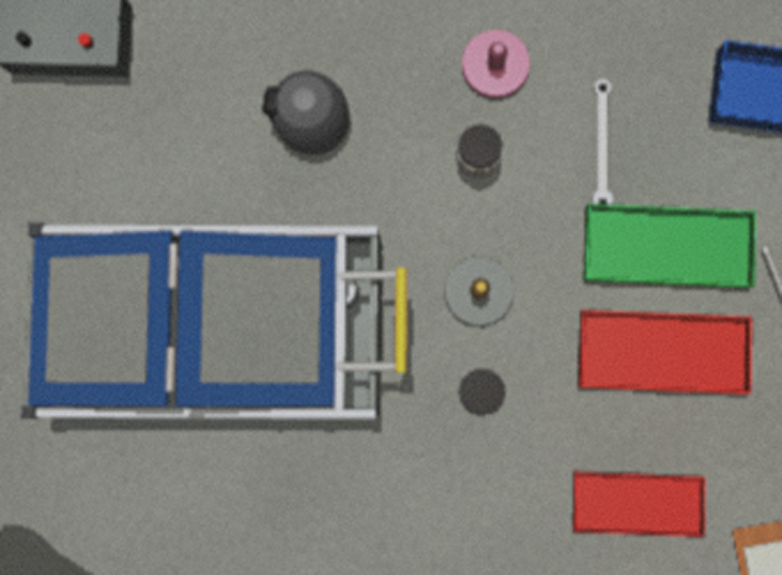

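```bash
cat >> h.py <<'E'
from scipy.spatial.transform import Rotation as Ro
def mv(x=None,y=None,z=None,ya=None,n=1):
    """shares to bring measured TCP to world x,y,z, tool-down with tool-y at world angle ya (deg)"""
    o=get_obs(); p=o["position"]; R=Ro.from_quat(o["eef_rot"])
    t=np.array([p[i] if v is None else v for i,v in enumerate((x,y,z))])
    s=R.inv().apply(t-p)/750
    if ya is None: ty=R.as_matrix()[:,1]; ya=np.degrees(np.arctan2(ty[1],ty[0]))
    a=np.radians(ya); Y=np.array([np.cos(a),np.sin(a),0]); Z=np.array([0,0,-1.]); X=np.cross(Y,Z)
    D=Ro.from_matrix(np.stack([X,Y,Z],1)); r=(R.inv()*D).as_rotvec()/np.radians(45)
    print("pos",p.round(1),"d",*s.round(4),"a",*r.round(3),"F",o["wrist_force"].round(1),"w",round(o["gripper_width"],1),"t",round(o["time"],2))
E
python3 - <<'E'
from h import *
d=np.load("d.npy");P=cloud("top",d)
for u,v in[(253.9,189.1),(253.9,270.4),(105.7,190),(102.2,269.1)]: print(ray("top",u,v,105).round(1))
print(ray("top",264,229.1,145))
print('pin',ray("top",298.6,214.4,82),'foot',ray("top",297.9,216,18))
# bar line fit
p=np.load("p.npy");hsv=cv2.cvtColor(p,cv2.COLOR_BGR2HSV)
m=(cv2.inRange(hsv,(18,120,80),(35,255,255))>0)&(P[...,2]>120)&(P[...,2]<160)
m[:,300:]=False
q=P[m]; print(np.polyfit(q[:,0],q[:,1],1), q.mean(0))
# rails
for y in range(120,490,40):
    s=(abs(P[...,1]-y)<4)&(P[...,2]>97)&(P[...,2]<116); xs=P[s][:,0]; print(y,xs.min().round(1),xs.max().round(1))
# panel peak
for y in range(80,520,20):
    s=(abs(P[...,1]-y)<4)&(abs(P[...,0]-475)<90)&(P[...,2]>60); print(y,np.median(P[s][:,2]).round(1))
mv(478,61,300,91.3)
E
```

```text
[592.7  94.3 105. ]
[364.   87.4 105. ]
[579.4 513.9 105. ]
[356.8 510.6 105. ]
[477.79185684  61.15878705 145.        ]
pin [525.94082681 -34.73289284  82.        ] foot [526.58884132 -35.01498018  18.        ]
[2.74389365e-02 4.80017258e+01] [477.99645615  61.11744015 144.91138676]
120 361.5 595.3
160 363.3 774.8
200 362.2 782.5
240 361.1 749.1
280 360.2 590.5
320 359.1 589.6
360 358.1 588.9
400 357.2 588.5
440 356.0 586.9
480 355.1 585.7
80 137.7
100 97.8
120 115.7
140 113.7
160 120.7
180 128.8
200 136.6
220 143.1
240 150.4
260 157.7
280 165.2
300 171.0
320 176.8
340 174.5
360 167.7
380 161.2
400 153.7
420 147.1
440 139.5
460 132.0
480 124.7
500 116.5
pos [235.6 578.5 302.9] d -0.5597 -0.5171 0.0046 a -0.002 -0.001 -0.521 F [-0.3  0.6 -0. ] w 85.4 t 0.15
```

Emit:
play_rows(
  rows=[
    {"dx": -0.5597, "dy": -0.5171, "dz": 0.0046, "ax": -0.002, "ay": -0.001, "az": -0.521, "grip": 60},
    {"dx": -0.5597, "dy": -0.5171, "dz": 0.0046, "ax": -0.002, "ay": -0.001, "az": -0.521, "grip": 60},
    {"dx": -0.5597, "dy": -0.5171, "dz": 0.0046, "ax": -0.002, "ay": -0.001, "az": -0.521, "grip": 60},
    {"dx": -0.5597, "dy": -0.5171, "dz": 0.0046, "ax": -0.002, "ay": -0.001, "az": -0.521, "grip": 60},
    {"dx": -0.5597, "dy": -0.5171, "dz": 0.0046, "ax": -0.002, "ay": -0.001, "az": -0.521, "grip": 60},
  ],
)

```text
time: 0.78
position: [367.7, 296.1, 301.8]
eef_rot: [-0.011, 1.0, 0.001, 0.001]
wrist_force: [0.9, 0.4, 0.3]
gripper_width: 59.8
```

```bash
python3 -c "
from h import *
mv(479,61,300,91.5)"
```

```text
pos [367.7 296.1 301.8] d -0.1412 -0.3168 0.0022 a 0.002 0.002 -0.004 F [0.9 0.4 0.3] w 59.8 t 0.78
```

Emit:
play_rows(
  rows=[
    {"dx": -0.1412, "dy": -0.3168, "dz": 0.0022, "az": -0.004, "grip": 60},
    {"dx": -0.1412, "dy": -0.3168, "dz": 0.0022, "az": -0.004, "grip": 60},
    {"dx": -0.1412, "dy": -0.3168, "dz": 0.0022, "az": -0.004, "grip": 60},
    {"dx": -0.1412, "dy": -0.3168, "dz": 0.0022, "az": -0.004, "grip": 60},
    {"dx": -0.1412, "dy": -0.3168, "dz": 0.0022, "az": -0.004, "grip": 60},
  ],
)

```text
$.rows[0]: bad value
```

```bash
python3 -c "
from h import *
mv(479,61,192,91.5)
snap('scene','s2',(200,60,500,285),2.6)
mv(479,61,192,91.5)"
```

```text
pos [367.7 296.1 301.8] d -0.141 -0.317 0.1462 a 0.002 0.002 -0.004 F [0.9 0.4 0.3] w 59.8 t 0.78
pos [370.5 290.9 301.7] d -0.1393 -0.3082 0.1479 a -0.005 0.004 -0.013 F [ 4.6 -1.7 -0.8] w 59.8 t 0.82
```

View pics/s2.png

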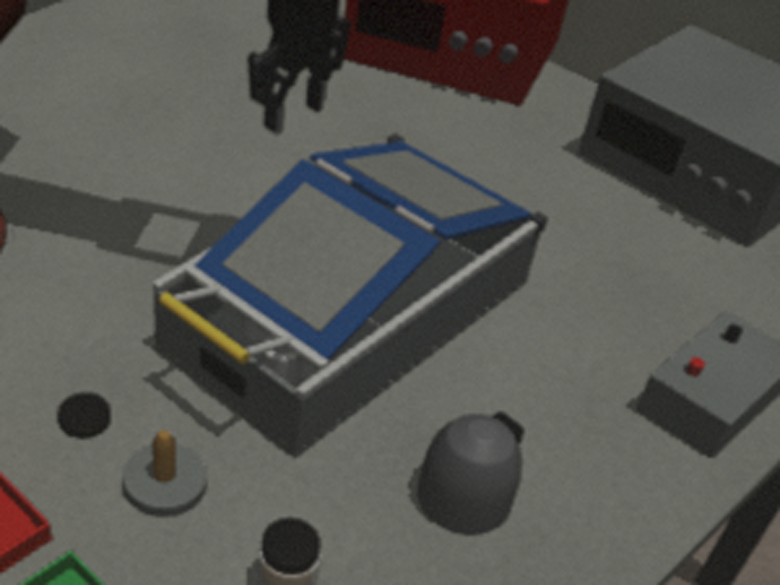

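Emit:
play_rows(
  rows=[
    {"dx": -0.14, "dy": -0.31, "dz": 0.0, "ax": 0, "ay": 0, "az": -0.008, "grip": 60},
    {"dx": -0.14, "dy": -0.31, "dz": 0.0, "ax": 0, "ay": 0, "az": -0.008, "grip": 60},
    {"dx": -0.14, "dy": -0.31, "dz": 0.0, "ax": 0, "ay": 0, "az": -0.008, "grip": 60},
    {"dx": -0.14, "dy": -0.31, "dz": 0.0, "ax": 0, "ay": 0, "az": -0.008, "grip": 60},
    {"dx": -0.14, "dy": -0.31, "dz": 0.0, "ax": 0, "ay": 0, "az": -0.008, "grip": 60},
  ],
)

```text
time: 1.45
position: [478.5, 64.7, 301.6]
eef_rot: [-0.011, 1.0, 0.0, 0.0]
wrist_force: [-0.1, -0.0, 0.3]
gripper_width: 59.9
```

```bash
python3 -c "
from h import *
mv(479,61,192,91.5)"
```

```text
pos [478.5  64.7 301.6] d -0.0005 -0.0051 0.1461 a 0.001 0.001 -0.004 F [-0.1 -0.   0.3] w 59.9 t 1.45
```

Emit:
play_rows(
  rows=[
    {"dx": 0, "dy": -0.005, "dz": 0.08, "ax": 0, "ay": 0, "az": -0.004, "grip": 60},
    {"dx": 0, "dy": -0.005, "dz": 0.12, "ax": 0, "ay": 0, "az": -0.004, "grip": 60},
    {"dx": 0, "dy": -0.005, "dz": 0.146, "ax": 0, "ay": 0, "az": -0.004, "grip": 60},
    {"dx": 0, "dy": -0.005, "dz": 0.146, "ax": 0, "ay": 0, "az": -0.004, "grip": 60},
  ],
)

```text
time: 1.95
position: [476.2, 65.2, 190.2]
eef_rot: [-0.016, 1.0, 0.001, -0.002]
wrist_force: [-0.1, -1.0, -0.3]
gripper_width: 59.7
```

```bash
python3 -c "
from h import *
snap('scene','s3',(200,60,500,285),2.6)
mv(479,61,192,91.5)"
```

```text
pos [477.2  65.1 191.8] d -0.0022 -0.0055 -0.0002 a 0.002 -0.001 0.009 F [ 0.2 -0.   0. ] w 60.2 t 2.0
```

View pics/s3.png

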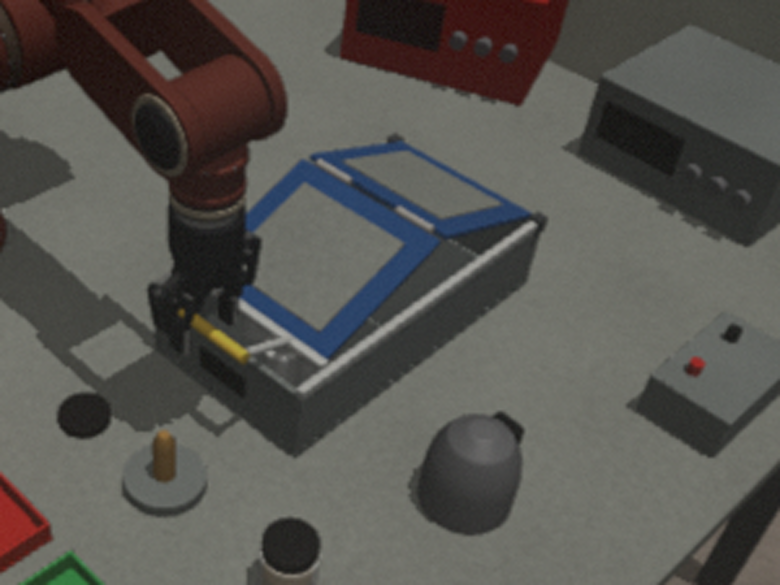

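Emit:
play_rows(
  rows=[
    {"dx": -0.002, "dy": -0.005, "dz": 0, "ax": 0, "ay": 0, "az": 0, "grip": 40},
    {"dx": -0.002, "dy": -0.005, "dz": 0, "ax": 0, "ay": 0, "az": 0, "grip": 10},
    {"dx": -0.002, "dy": -0.005, "dz": 0, "ax": 0, "ay": 0, "az": 0, "grip": 10},
    {"dx": -0.002, "dy": -0.005, "dz": 0, "ax": 0, "ay": 0, "az": 0, "grip": 10},
    {"dx": -0.002, "dy": -0.005, "dz": 0, "ax": 0, "ay": 0, "az": 0, "grip": 10},
  ],
)

```text
time: 2.62
position: [480.1, 60.6, 193.5]
eef_rot: [-0.016, 1.0, 0.001, 0.002]
wrist_force: [-0.1, 0.6, 5.1]
gripper_width: 12.2
```

```bash
python3 -c "
from h import *
mv(471.8,330,192,91.5)"
```

```text
pos [480.1  60.6 193.5] d -0.0003 0.3594 0.0025 a 0.002 0.004 0.007 F [-0.1  0.6  5.1] w 12.2 t 2.62
```

Emit:
play_rows(
  rows=[
    {"dx": 0, "dy": 0.03, "dz": 0.001, "ax": 0, "ay": 0, "az": 0.003, "grip": 8},
    {"dx": 0, "dy": 0.08, "dz": 0.002, "ax": 0, "ay": 0, "az": 0.003, "grip": 8},
    {"dx": 0, "dy": 0.13, "dz": 0.002, "ax": 0, "ay": 0, "az": 0.003, "grip": 8},
    {"dx": 0, "dy": 0.18, "dz": 0.002, "ax": 0, "ay": 0, "az": 0.003, "grip": 8},
    {"dx": 0, "dy": 0.23, "dz": 0.002, "ax": 0, "ay": 0, "az": 0.003, "grip": 8},
  ],
)

```text
time: 3.25
position: [475.7, 234.0, 193.5]
eef_rot: [-0.015, 1.0, 0.001, 0.003]
wrist_force: [3.7, -2.4, 6.7]
gripper_width: 12.0
```

```bash
python3 -c "
from h import *
mv(471.8,328,192,91.5)"
```

```text
pos [475.7 234.  193.5] d 0.0015 0.1254 0.002 a 0.001 0.009 0.004 F [ 3.7 -2.4  6.7] w 12.0 t 3.25
```

Emit:
play_rows(
  rows=[
    {"dx": 0, "dy": 0.04, "dz": 0.001, "ax": 0, "ay": 0, "az": 0, "grip": 8},
    {"dx": 0, "dy": 0.075, "dz": 0.001, "ax": 0, "ay": 0, "az": 0, "grip": 8},
    {"dx": 0, "dy": 0.1, "dz": 0.001, "ax": 0, "ay": 0, "az": 0, "grip": 8},
    {"dx": 0, "dy": 0.115, "dz": 0.001, "ax": 0, "ay": 0, "az": 0, "grip": 8},
    {"dx": 0, "dy": 0.12, "dz": 0.001, "ax": 0, "ay": 0, "az": 0, "grip": 8},
  ],
)

```text
time: 3.88
position: [473.7, 324.1, 193.5]
eef_rot: [-0.015, 1.0, 0.002, 0.004]
wrist_force: [3.5, -1.2, 8.1]
gripper_width: 12.0
```

```bash
python3 -c "
from h import *
mv(471.8,328,192,91.5)"
```

```text
pos [473.7 324.1 193.5] d 0.0024 0.0053 0.002 a 0.004 0.011 0.005 F [ 3.5 -1.2  8.1] w 12.0 t 3.88
```

Creep to the stop.

Emit:
play_rows(
  rows=[
    {"dx": 0.001, "dy": 0.003, "dz": 0, "ax": 0, "ay": 0, "az": 0, "grip": 8},
    {"dx": 0.001, "dy": 0.005, "dz": 0, "ax": 0, "ay": 0, "az": 0, "grip": 8},
    {"dx": 0.001, "dy": 0.007, "dz": 0, "ax": 0, "ay": 0, "az": 0, "grip": 8},
  ],
)

```text
time: 4.25
position: [473.3, 328.6, 193.5]
eef_rot: [-0.015, 1.0, 0.002, 0.005]
wrist_force: [5.1, -0.6, 7.2]
gripper_width: 12.2
```

Emit:
play_rows(
  rows=[
    {"dx": 0.001, "dy": 0.002, "dz": 0, "ax": 0, "ay": 0, "az": 0, "grip": 8},
    {"dx": 0.001, "dy": 0.004, "dz": 0, "ax": 0, "ay": 0, "az": 0, "grip": 8},
    {"dx": 0.001, "dy": 0.005, "dz": 0, "ax": 0, "ay": 0, "az": 0, "grip": 8},
  ],
)

```text
time: 4.62
position: [473.1, 331.8, 193.5]
eef_rot: [-0.015, 1.0, 0.001, 0.006]
wrist_force: [8.8, -4.5, 6.4]
gripper_width: 12.0
```

Emit:
play_rows(
  rows=[
    {"dx": 0.002, "dy": 0.002, "dz": 0, "ax": 0, "ay": 0, "az": 0, "grip": 8},
    {"dx": 0.003, "dy": 0.004, "dz": 0, "ax": 0, "ay": 0, "az": 0, "grip": 8},
    {"dx": 0.003, "dy": 0.004, "dz": 0, "ax": 0, "ay": 0, "az": 0, "grip": 8},
  ],
)

```text
time: 5.0
position: [472.5, 332.7, 193.6]
eef_rot: [-0.014, 1.0, -0.002, 0.008]
wrist_force: [15.1, -10.5, 5.4]
gripper_width: 11.8
```

Emit:
play_rows(
  rows=[
    {"dx": -0.002, "dy": 0.002, "dz": 0, "ax": 0, "ay": 0, "az": 0, "grip": 8},
    {"dx": -0.004, "dy": 0.003, "dz": 0, "ax": 0, "ay": 0, "az": 0, "grip": 8},
    {"dx": -0.004, "dy": 0.003, "dz": 0, "ax": 0, "ay": 0, "az": 0, "grip": 8},
  ],
)

```text
time: 5.38
position: [473.5, 333.5, 193.4]
eef_rot: [-0.014, 1.0, -0.004, 0.004]
wrist_force: [4.2, -19.2, 12.9]
gripper_width: 11.6
```

Emit:
play_rows(
  rows=[
    {"dx": 0, "dy": 0, "dz": 0, "ax": 0, "ay": 0, "az": 0, "grip": 45},
    {"dx": 0, "dy": -0.001, "dz": 0, "ax": 0, "ay": 0, "az": 0, "grip": 45},
    {"dx": 0, "dy": -0.002, "dz": 0, "ax": 0, "ay": 0, "az": 0, "grip": 45},
    {"dx": 0, "dy": -0.002, "dz": -0.06, "ax": 0, "ay": 0, "az": 0, "grip": 45},
    {"dx": 0, "dy": -0.002, "dz": -0.12, "ax": 0, "ay": 0, "az": 0, "grip": 45},
  ],
)

```text
time: 6.0
position: [469.3, 335.6, 280.0]
eef_rot: [-0.015, 1.0, 0.0, -0.001]
wrist_force: [0.5, 0.2, -0.1]
gripper_width: 45.0
```

```bash
python3 -c "
from h import *
mv(430,0,320,0)"
```

```text
pos [469.3 335.6 280. ] d 0.0659 -0.4456 -0.0532 a -0.001 -0.002 2.038 F [ 0.5  0.2 -0.1] w 45.0 t 6.0
```

Emit:
play_rows(
  rows=[
    {"dx": 0.02, "dy": -0.1, "dz": -0.05, "ax": 0, "ay": 0, "az": 0.2, "grip": 60},
    {"dx": 0.066, "dy": -0.44, "dz": -0.05, "ax": 0, "ay": 0, "az": 1, "grip": 60},
    {"dx": 0.066, "dy": -0.44, "dz": -0.05, "ax": 0, "ay": 0, "az": 1, "grip": 60},
    {"dx": 0.066, "dy": -0.44, "dz": -0.05, "ax": 0, "ay": 0, "az": 1, "grip": 60},
    {"dx": 0.066, "dy": -0.44, "dz": -0.05, "ax": 0, "ay": 0, "az": 1, "grip": 60},
  ],
)

```text
time: 6.62
position: [432.5, 30.5, 316.2]
eef_rot: [0.37, 0.929, 0.001, 0.0]
wrist_force: [1.1, -0.3, -0.1]
gripper_width: 60.2
```

```bash
python3 - <<'E'
from h import *
mv(430,-40,320,1)
p,d=snap('top','t4',(90,90,430,340),2.3)
np.save('d.npy',d)
p,d=snap('scene','s4',(200,60,500,285),2.6)
mv(430,-40,320,1)
E
```

```text
pos [432.5  30.5 316.2] d -0.0621 -0.0706 -0.0052 a 0.002 -0.001 1.013 F [ 1.1 -0.3 -0.1] w 60.2 t 6.62
pos [432.8  27.5 316.4] d -0.0596 -0.0674 -0.0047 a 0.001 0.001 1.004 F [-0.1  0.4  0.2] w 60.2 t 6.72
```

View pics/t4.png

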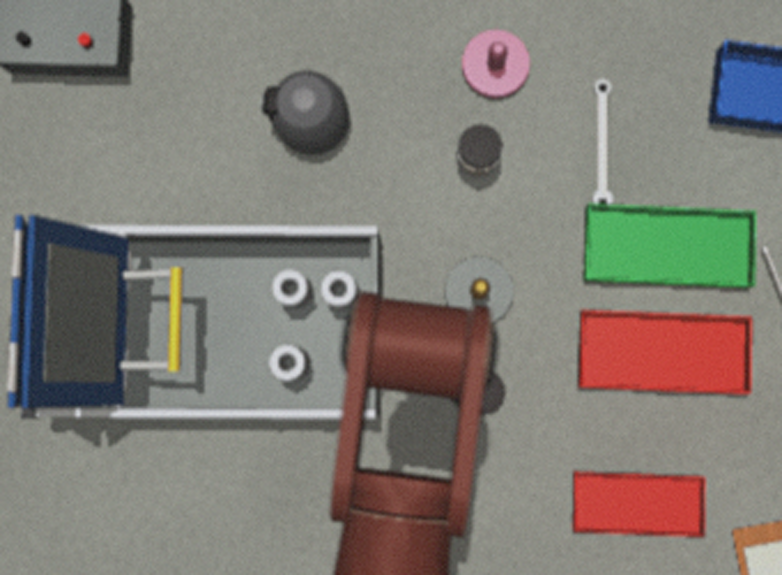

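View pics/s4.png

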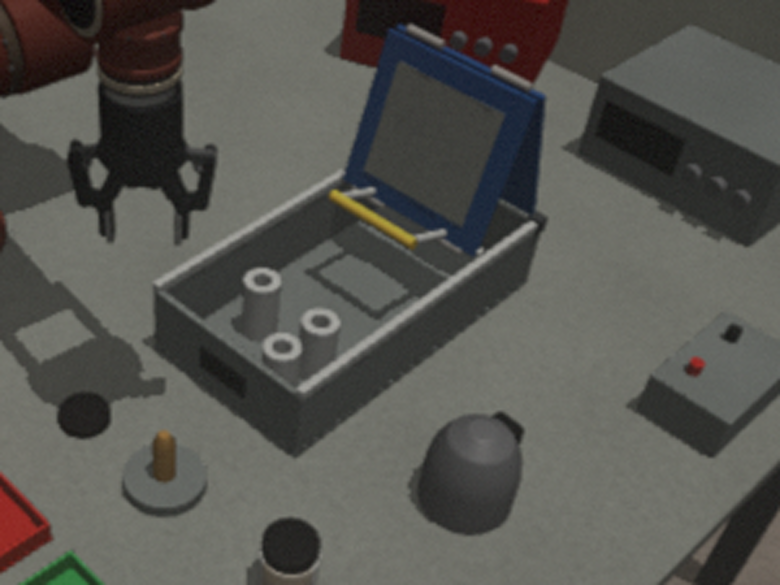

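```bash
python3 - <<'E'
from h import *
d=np.load('d.npy');P=cloud("top",d)
m=((P[...,2]>75)&(P[...,2]<100)&(d>0)).astype(np.uint8); 
n,l,st,c=cv2.connectedComponentsWithStats(m)
for i in range(1,n):
    if 60<st[i,4]<600 and c[i][0]<300: 
        q=P[l==i]; r=cv2.minEnclosingCircle(q[:,:2].astype(np.float32)); print(c[i].round(1),st[i,4],q.mean(0).round(1),np.round(r[0],1),round(r[1],1))
for u,v in[(290,288),(338,288),(287,363)]: print(ray("top",90+u/2.3,90+v/2.3,88).round(1))
# handle
p=snapshot("top")[0]; hsv=cv2.cvtColor(p,cv2.COLOR_BGR2HSV)
m=(cv2.inRange(hsv,(18,120,80),(35,255,255))>0)&(P[...,2]>120)&(P[...,2]<160)
m[:,300:]=False
q=P[m]; print('bar',q.mean(0))
E
```

```text
[222.  136.8] 419 [745.  192.2  89.5] [752.  197.4] 51.9
[  6.9 177.8] 521 [610.2 806.5  86.3] [599.2 811.6] 139.6
[298.4 152.9] 281 [705.  -30.2  81.4] [705.9 -30.1] 28.1
[248.7 199.9] 99 [563.2 109.2  90.8] [556.1 132.3] 52.4
[215.8 214.4] 151 [519.3 201.6  88.3] [519.8 202.6] 21.9
[236.9 214.8] 139 [519.7 141.5  88.8] [520.  141.8] 21.6
[214.4 247. ] 152 [426.4 202.1  88.2] [426.7 202.5] 22.4
[  7.4 351.7] 266 [121.8 766.7  87.1] [127.1 771.4] 78.8
[294.5 383.9] 72 [ 54.6 -33.5  86.8] [ 41.  -32.7] 43.1
[517.1 200.9  88. ]
[518.6 141.3  88. ]
[424.2 201.1  88. ]
bar [473.83048645 329.91626978 145.41074737]
```

```bash
python3 -c "
from h import *
mv(519.7,141.5,230,1)"
```

```text
pos [433.   29.6 316.3] d 0.0192 0.1875 0.1155 a 0.002 -0.001 1.009 F [0.2 0.6 0.4] w 59.9 t 6.78
```

Emit:
play_rows(
  rows=[
    {"dx": 0.019, "dy": 0.1875, "dz": 0.1155, "ax": 0, "ay": 0, "az": 1, "grip": 70},
    {"dx": 0.019, "dy": 0.1875, "dz": 0.1155, "ax": 0, "ay": 0, "az": 1, "grip": 70},
    {"dx": 0.019, "dy": 0.1875, "dz": 0.1155, "ax": 0, "ay": 0, "az": 1, "grip": 70},
    {"dx": 0.019, "dy": 0.1875, "dz": 0.1155, "ax": 0, "ay": 0, "az": 1, "grip": 70},
    {"dx": 0.019, "dy": 0.1875, "dz": 0.1155, "ax": 0, "ay": 0, "az": 1, "grip": 70},
  ],
)

```text
time: 7.4
position: [518.9, 146.5, 228.5]
eef_rot: [0.696, 0.718, -0.0, -0.001]
wrist_force: [-0.1, -0.0, 0.7]
gripper_width: 70.0
```

```bash
python3 -c "
from h import *
mv(519.7,141.5,121,1)"
```

```text
pos [518.9 146.5 228.5] d -0.0069 0.0011 0.1433 a -0.002 -0.002 0.018 F [-0.1 -0.   0.7] w 70.0 t 7.4
```

Emit:
play_rows(
  rows=[
    {"dx": -0.007, "dy": 0.001, "dz": 0.03, "ax": 0, "ay": 0, "az": 0.018, "grip": 70},
    {"dx": -0.007, "dy": 0.001, "dz": 0.08, "ax": 0, "ay": 0, "az": 0.018, "grip": 70},
    {"dx": -0.007, "dy": 0.001, "dz": 0.12, "ax": 0, "ay": 0, "az": 0.018, "grip": 70},
    {"dx": -0.007, "dy": 0.001, "dz": 0.143, "ax": 0, "ay": 0, "az": 0.018, "grip": 70},
    {"dx": -0.007, "dy": 0.001, "dz": 0.143, "ax": 0, "ay": 0, "az": 0.018, "grip": 70},
  ],
)

```text
time: 8.02
position: [519.4, 139.8, 121.3]
eef_rot: [0.701, 0.713, -0.0, -0.001]
wrist_force: [-0.3, 0.3, -0.8]
gripper_width: 69.8
```

```bash
python3 -c "
from h import *
mv(519.7,141.5,121,1)"
```

```text
pos [519.4 139.8 121.3] d 0.0022 0.0004 0.0004 a -0.003 -0.002 -0.001 F [-0.3  0.3 -0.8] w 69.8 t 8.03
```

Emit:
play_rows(
  rows=[
    {"dx": 0.002, "dy": 0, "dz": 0, "ax": 0, "ay": 0, "az": 0, "grip": 50},
    {"dx": 0.002, "dy": 0, "dz": 0, "ax": 0, "ay": 0, "az": 0, "grip": 40},
    {"dx": 0.002, "dy": 0, "dz": 0, "ax": 0, "ay": 0, "az": 0, "grip": 40},
    {"dx": 0.002, "dy": 0, "dz": 0, "ax": 0, "ay": 0, "az": 0, "grip": 40},
    {"dx": 0.002, "dy": 0, "dz": -0.03, "ax": 0, "ay": 0, "az": 0, "grip": 40},
  ],
)

```text
time: 8.65
position: [519.2, 140.1, 143.9]
eef_rot: [0.702, 0.712, -0.001, -0.001]
wrist_force: [0.8, 0.3, -1.6]
gripper_width: 44.7
```

```bash
python3 -c "
from h import *
mv(526.3,-34.9,255,1)"
```

```text
pos [519.2 140.1 143.9] d -0.2334 0.0055 -0.1482 a -0.003 -0.001 -0.003 F [ 0.8  0.3 -1.6] w 44.7 t 8.65
```

Emit:
play_rows(
  rows=[
    {"dx": 0, "dy": 0, "dz": -0.07, "ax": 0, "ay": 0, "az": 0, "grip": 40},
    {"dx": 0, "dy": 0, "dz": -0.14, "ax": 0, "ay": 0, "az": 0, "grip": 40},
    {"dx": -0.03, "dy": 0.003, "dz": -0.148, "ax": 0, "ay": 0, "az": 0, "grip": 40},
    {"dx": -0.1, "dy": 0.005, "dz": -0.148, "ax": 0, "ay": 0, "az": 0, "grip": 40},
    {"dx": -0.13, "dy": 0.005, "dz": -0.148, "ax": 0, "ay": 0, "az": 0, "grip": 40},
  ],
)

```text
time: 9.28
position: [525.5, 40.8, 256.2]
eef_rot: [0.702, 0.712, 0.001, 0.0]
wrist_force: [1.0, -0.9, -2.4]
gripper_width: 44.4
```

```bash
cat >> h.py <<'E'
def gauge(tag):
    """gauge foot centre & pin from scene camera; returns estimate from top of foot cloud + saved crop"""
    p,d=snapshot("scene"); P=cloud("scene",d); hsv=cv2.cvtColor(p,cv2.COLOR_BGR2HSV)
    m=(cv2.inRange(hsv,(8,90,30),(25,255,255))>0)&(P[...,2]>20)&(P[...,2]<95)&(d>0)&(abs(P[...,0]-526)<120)&(abs(P[...,1]+35)<110)
    q=P[m]; print("pin px",int(m.sum()),"mean",q.mean(0).round(1) if len(q) else None)
    t=q[q[:,2]>74]; print("tip",len(t),t.mean(0).round(1) if len(t) else None)
    m2=((P[...,2]>14)&(P[...,2]<23)&(abs(P[...,0]-526)<100)&(abs(P[...,1]+35)<60)).astype(np.uint8)
    n,l,st,c=cv2.connectedComponentsWithStats(m2)
    for i in range(1,n):
        if st[i,4]>150:
            q=P[l==i]; r=cv2.minEnclosingCircle(q[:,:2].astype(np.float32)); print("foot?",st[i,4],np.round(r[0],1),round(r[1],1))
    cv2.imwrite(f"pics/{tag}.png",cv2.resize(p[120:300,180:440],None,fx=3,fy=3,interpolation=cv2.INTER_CUBIC))
E
python3 -c "
from h import *
gauge('g1')
mv(526.3,-34.9,255,1)"
```

```text
pin px 141 mean [530.  -38.1  57.1]
tip 37 [527.3 -34.6  79.4]
foot? 525 [525.2 -32.9] 45.4
pos [525.5  39.2 256.1] d -0.0988 -0.0002 0.0016 a 0.002 0.002 -0.007 F [ 0.4 -2.1 -2.1] w 44.3 t 9.32
```

View pics/g1.png

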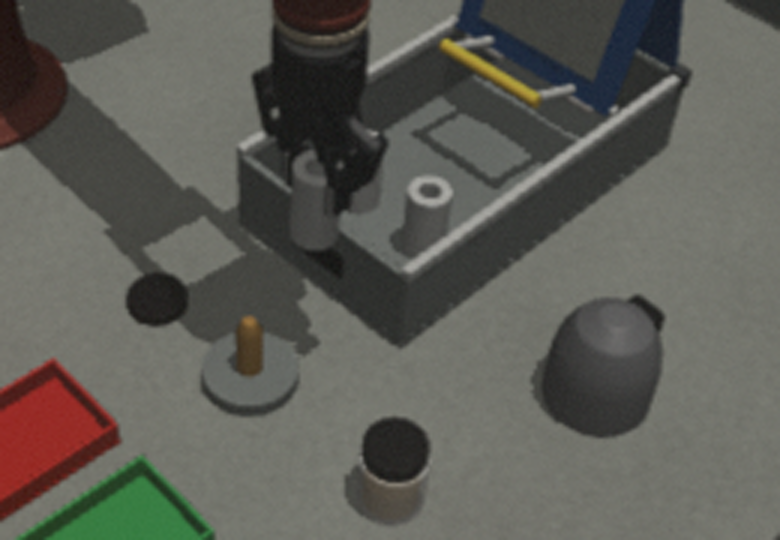

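Emit:
play_rows(
  rows=[
    {"dx": -0.06, "dy": 0.0, "dz": 0.002, "ax": 0, "ay": 0, "az": -0.004, "grip": 40},
    {"dx": -0.098, "dy": 0.0, "dz": 0.002, "ax": 0, "ay": 0, "az": -0.004, "grip": 40},
    {"dx": -0.098, "dy": 0.0, "dz": 0.03, "ax": 0, "ay": 0, "az": -0.004, "grip": 40},
    {"dx": -0.098, "dy": 0.0, "dz": 0.06, "ax": 0, "ay": 0, "az": -0.004, "grip": 40},
    {"dx": -0.098, "dy": 0.0, "dz": 0.06, "ax": 0, "ay": 0, "az": -0.004, "grip": 40},
  ],
)

```text
time: 9.95
position: [525.3, -30.2, 208.6]
eef_rot: [0.701, 0.714, -0.001, -0.002]
wrist_force: [0.6, 0.9, -2.1]
gripper_width: 44.4
```

```bash
python3 -c "
from h import *
mv(525.8,-35,188,1)
gauge('g2')
mv(525.8,-35,188,1)"
```

```text
pos [525.3 -30.2 208.6] d -0.0064 0.0007 0.0274 a -0.005 -0.003 0.001 F [ 0.6  0.9 -2.1] w 44.4 t 9.95
pin px 120 mean [530.8 -38.9  52.9]
tip 12 [529.4 -37.1  77.6]
foot? 537 [525.4 -33.1] 45.9
pos [526.2 -30.3 210.2] d -0.0063 -0.0006 0.0296 a -0.001 -0.002 0.001 F [-0.2 -0.8 -2.3] w 44.8 t 10.0
```

View pics/g2.png

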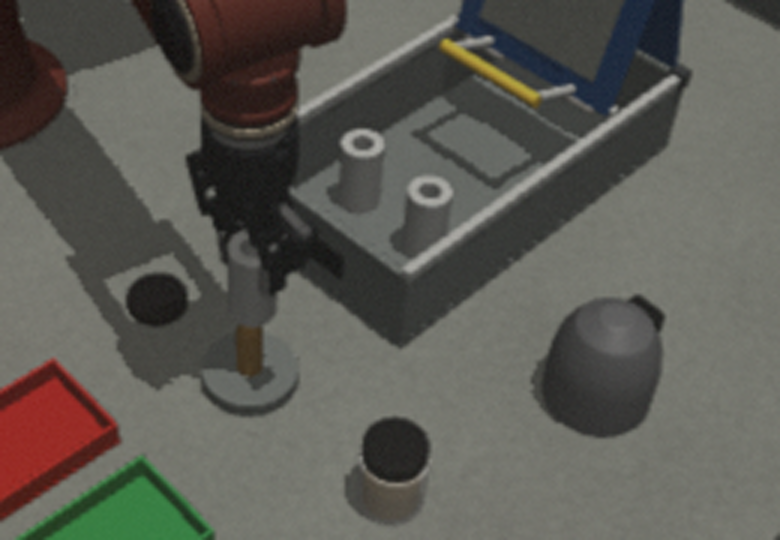

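Emit:
play_rows(
  rows=[
    {"dx": -0.006, "dy": 0, "dz": 0.0, "ax": 0, "ay": 0, "az": 0, "grip": 40},
    {"dx": -0.006, "dy": 0, "dz": 0.01, "ax": 0, "ay": 0, "az": 0, "grip": 40},
    {"dx": -0.006, "dy": 0, "dz": 0.02, "ax": 0, "ay": 0, "az": 0, "grip": 40},
    {"dx": -0.006, "dy": 0, "dz": 0.028, "ax": 0, "ay": 0, "az": 0, "grip": 40},
    {"dx": -0.006, "dy": 0, "dz": 0.028, "ax": 0, "ay": 0, "az": 0, "grip": 40},
  ],
)

```text
time: 10.62
position: [526.5, -34.9, 189.3]
eef_rot: [0.701, 0.714, 0.0, -0.001]
wrist_force: [0.3, -0.9, -2.4]
gripper_width: 44.6
```

```bash
python3 -c "
from h import *
mv(525.8,-35,180,1)"
```

```text
pos [526.5 -34.9 189.3] d -0.0001 -0.0009 0.0124 a -0.0 -0.002 0.001 F [ 0.3 -0.9 -2.4] w 44.6 t 10.62
```

Creep past the tip level by small steps, watching the force.

Emit:
play_rows(
  rows=[
    {"dx": 0, "dy": 0, "dz": 0.003, "ax": 0, "ay": 0, "az": 0, "grip": 40},
    {"dx": 0, "dy": 0, "dz": 0.006, "ax": 0, "ay": 0, "az": 0, "grip": 40},
    {"dx": 0, "dy": 0, "dz": 0.009, "ax": 0, "ay": 0, "az": 0, "grip": 40},
    {"dx": 0, "dy": 0, "dz": 0.009, "ax": 0, "ay": 0, "az": 0, "grip": 40},
  ],
)

```text
time: 11.12
position: [527.4, -35.5, 185.8]
eef_rot: [0.7, 0.714, 0.001, 0.0]
wrist_force: [-4.7, -0.9, 8.8]
gripper_width: 44.5
```

Emit:
play_rows(
  rows=[
    {"dx": 0, "dy": -0.002, "dz": 0.0, "ax": 0, "ay": 0, "az": 0, "grip": 40},
    {"dx": 0, "dy": -0.002, "dz": 0.0, "ax": 0, "ay": 0, "az": 0, "grip": 40},
  ],
)

```text
time: 11.38
position: [526.7, -35.4, 185.8]
eef_rot: [0.701, 0.714, 0.002, 0.002]
wrist_force: [-0.6, -0.7, 5.5]
gripper_width: 44.6
```

```bash
python3 -c "
from h import *
mv(525.8,-35,180,1)
gauge('g3')
mv(525.8,-35,180,1)"
```

```text
pos [526.7 -35.4 185.8] d 0.0006 -0.0013 0.0077 a 0.006 -0.0 0.001 F [-0.6 -0.7  5.5] w 44.6 t 11.38
pin px 61 mean [531.4 -39.5  38. ]
tip 0 None
foot? 520 [525.8 -33.2] 45.9
pos [526.8 -35.4 185.8] d 0.0006 -0.0013 0.0078 a 0.006 -0.0 0.001 F [-0.6 -0.3  6.2] w 44.7 t 11.43
```

View pics/g3.png

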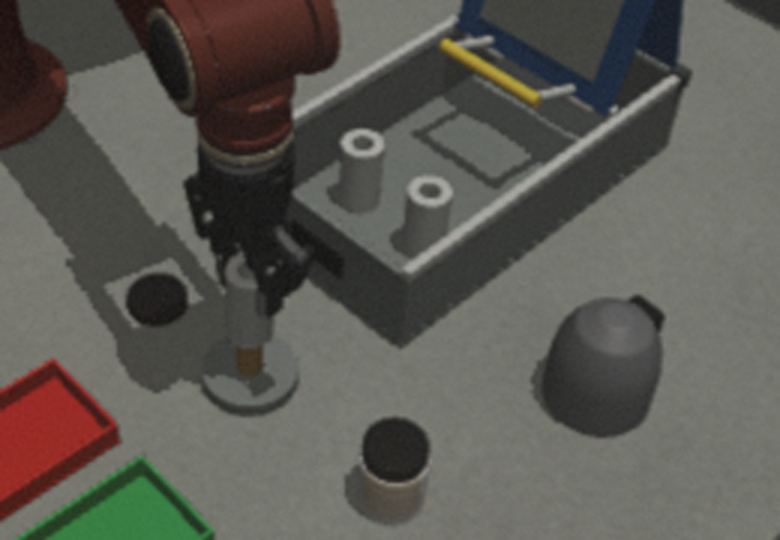

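Emit:
play_rows(
  rows=[
    {"dx": 0, "dy": 0, "dz": 0.002, "ax": 0, "ay": 0, "az": 0, "grip": 40},
    {"dx": 0, "dy": 0, "dz": 0.004, "ax": 0, "ay": 0, "az": 0, "grip": 40},
    {"dx": 0, "dy": 0, "dz": 0.004, "ax": 0, "ay": 0, "az": 0, "grip": 40},
  ],
)

```text
time: 11.8
position: [527.1, -35.6, 185.4]
eef_rot: [0.7, 0.714, 0.001, 0.002]
wrist_force: [-7.3, -0.2, 18.6]
gripper_width: 44.8
```

```bash
python3 -c "
from h import *
mv(452,-344.5,225,1)"
```

```text
pos [527.1 -35.6 185.4] d -0.4099 -0.1076 -0.0531 a 0.006 0.0 0.002 F [-7.3 -0.2 18.6] w 44.8 t 11.8
```

Emit:
play_rows(
  rows=[
    {"dx": 0, "dy": 0, "dz": -0.06, "ax": 0, "ay": 0, "az": 0, "grip": 40},
    {"dx": -0.08, "dy": -0.02, "dz": -0.06, "ax": 0, "ay": 0, "az": 0, "grip": 40},
    {"dx": -0.16, "dy": -0.04, "dz": -0.06, "ax": 0, "ay": 0, "az": 0, "grip": 40},
    {"dx": -0.24, "dy": -0.062, "dz": -0.06, "ax": 0, "ay": 0, "az": 0, "grip": 40},
    {"dx": -0.32, "dy": -0.083, "dz": -0.06, "ax": 0, "ay": 0, "az": 0, "grip": 40},
  ],
)

```text
time: 12.42
position: [466.9, -277.9, 225.1]
eef_rot: [0.701, 0.714, 0.001, 0.0]
wrist_force: [0.4, 0.1, -2.4]
gripper_width: 44.6
```

```bash
python3 -c "
from h import *
mv(452,-344.5,200,1)"
```

```text
pos [ 466.9 -277.9  225.1] d -0.0884 -0.0216 0.0334 a 0.003 -0.002 0.001 F [ 0.4  0.1 -2.4] w 44.6 t 12.43
```

Emit:
play_rows(
  rows=[
    {"dx": -0.07, "dy": -0.017, "dz": 0.01, "ax": 0, "ay": 0, "az": 0, "grip": 40},
    {"dx": -0.088, "dy": -0.0215, "dz": 0.033, "ax": 0, "ay": 0, "az": 0, "grip": 40},
    {"dx": -0.088, "dy": -0.0215, "dz": 0.06, "ax": 0, "ay": 0, "az": 0, "grip": 40},
    {"dx": -0.088, "dy": -0.0215, "dz": 0.1, "ax": 0, "ay": 0, "az": 0, "grip": 40},
    {"dx": -0.088, "dy": -0.0215, "dz": 0.1, "ax": 0, "ay": 0, "az": 0, "grip": 40},
  ],
)

```text
time: 13.05
position: [451.4, -339.0, 145.6]
eef_rot: [0.7, 0.714, 0.001, -0.004]
wrist_force: [-1.2, 0.7, -2.0]
gripper_width: 44.3
```

```bash
python3 -c "
from h import *
mv(452,-344.5,118,1)
p,d=snap('scene','s5',(100,180,330,370),3)
mv(452,-344.5,118,1)"
```

```text
pos [ 451.4 -339.   145.6] d -0.0077 0.0009 0.0367 a -0.006 -0.01 0.004 F [-1.2  0.7 -2. ] w 44.3 t 13.05
pos [ 452.3 -340.1  147.8] d -0.0061 -0.0005 0.0397 a -0.002 -0.006 0.004 F [-0.9 -0.  -1.8] w 44.2 t 13.1
```

View pics/s5.png

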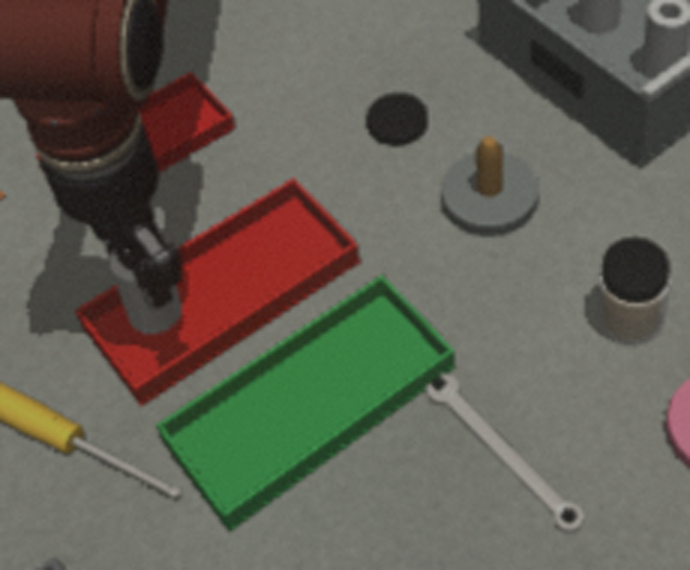

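Emit:
play_rows(
  rows=[
    {"dx": -0.006, "dy": 0, "dz": 0.02, "ax": 0, "ay": 0, "az": 0, "grip": 40},
    {"dx": -0.006, "dy": 0, "dz": 0.032, "ax": 0, "ay": 0, "az": 0, "grip": 40},
    {"dx": -0.006, "dy": 0, "dz": 0.037, "ax": 0, "ay": 0, "az": 0, "grip": 40},
    {"dx": -0.006, "dy": 0, "dz": 0.039, "ax": 0, "ay": 0, "az": 0, "grip": 40},
  ],
)

```text
time: 13.6
position: [452.8, -346.9, 120.9]
eef_rot: [0.701, 0.714, 0.001, -0.0]
wrist_force: [-2.3, 1.7, 2.7]
gripper_width: 44.2
```

```bash
python3 -c "
from h import *
mv(452,-344.5,117.5,1)"
```

```text
pos [ 452.8 -346.9  120.9] d 0.0032 -0.001 0.0045 a 0.001 -0.002 0.001 F [-2.3  1.7  2.7] w 44.2 t 13.6
```

Emit:
play_rows(
  rows=[
    {"dx": 0.0, "dy": 0, "dz": 0.0, "ax": 0, "ay": 0, "az": 0, "grip": 40},
    {"dx": 0, "dy": 0, "dz": 0.001, "ax": 0, "ay": 0, "az": 0, "grip": 40},
  ],
)

```text
time: 13.85
position: [453.1, -347.3, 120.8]
eef_rot: [0.701, 0.714, 0.001, 0.0]
wrist_force: [-1.4, 1.3, 4.4]
gripper_width: 44.5
```

Emit:
play_rows(
  rows=[
    {"dx": 0.0, "dy": 0, "dz": 0.0, "ax": 0, "ay": 0, "az": 0, "grip": 48},
    {"dx": 0, "dy": 0, "dz": 0, "ax": 0, "ay": 0, "az": 0, "grip": 65},
    {"dx": 0, "dy": 0, "dz": 0, "ax": 0, "ay": 0, "az": 0, "grip": 65},
    {"dx": 0, "dy": 0, "dz": -0.05, "ax": 0, "ay": 0, "az": 0, "grip": 65},
    {"dx": 0, "dy": 0, "dz": -0.12, "ax": 0, "ay": 0, "az": 0, "grip": 65},
  ],
)

```text
time: 14.48
position: [451.9, -346.1, 208.8]
eef_rot: [0.701, 0.714, 0.001, -0.002]
wrist_force: [0.8, 0.1, 0.2]
gripper_width: 65.1
```

```bash
python3 -c "
from h import *
p,d=snap('scene','s6',(100,180,330,370),3)
mv(519.6,202.2,240,1)"
```

```text
pos [ 455.1 -349.1  219. ] d 0.7331 0.1 -0.0319 a 0.011 0.008 0.002 F [ 3.8 -2.   5. ] w 64.9 t 14.53
```

View pics/s6.png

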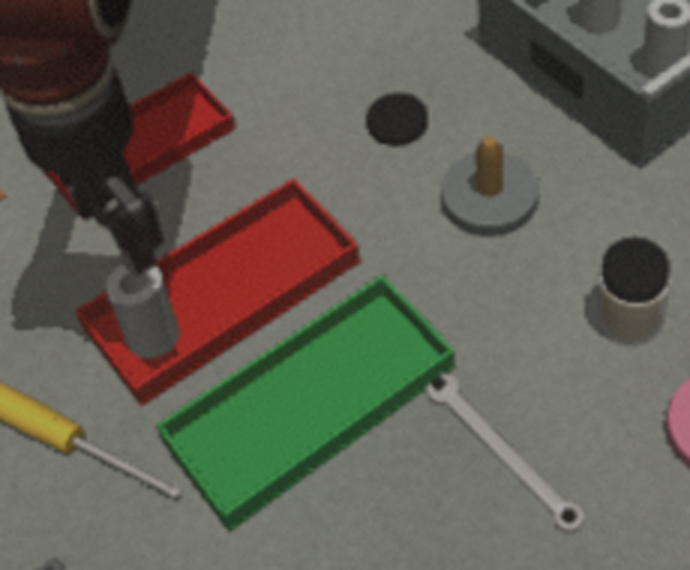

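Emit:
play_rows(
  rows=[
    {"dx": 0.733, "dy": 0.09, "dz": -0.03, "ax": 0, "ay": 0, "az": 0, "grip": 70},
    {"dx": 0.733, "dy": 0.09, "dz": -0.03, "ax": 0, "ay": 0, "az": 0, "grip": 70},
    {"dx": 0.733, "dy": 0.09, "dz": -0.03, "ax": 0, "ay": 0, "az": 0, "grip": 70},
    {"dx": 0.733, "dy": 0.09, "dz": -0.03, "ax": 0, "ay": 0, "az": 0, "grip": 70},
    {"dx": 0.733, "dy": 0.09, "dz": -0.03, "ax": 0, "ay": 0, "az": 0, "grip": 70},
  ],
)

```text
time: 15.15
position: [485.1, -34.5, 223.4]
eef_rot: [0.701, 0.713, 0.001, 0.001]
wrist_force: [1.2, -0.8, -0.3]
gripper_width: 70.2
```

```bash
python3 -c "
from h import *
mv(519.6,202.2,240,1)"
```

```text
pos [485.1 -34.5 223.4] d 0.3148 0.0518 -0.0216 a 0.003 -0.001 0.001 F [ 1.2 -0.8 -0.3] w 70.2 t 15.15
```

Emit:
play_rows(
  rows=[
    {"dx": 0.315, "dy": 0.05, "dz": -0.015, "ax": 0, "ay": 0, "az": 0, "grip": 70},
    {"dx": 0.315, "dy": 0.05, "dz": -0.015, "ax": 0, "ay": 0, "az": 0, "grip": 70},
    {"dx": 0.315, "dy": 0.05, "dz": -0.015, "ax": 0, "ay": 0, "az": 0, "grip": 70},
    {"dx": 0.315, "dy": 0.05, "dz": -0.015, "ax": 0, "ay": 0, "az": 0, "grip": 70},
    {"dx": 0.315, "dy": 0.05, "dz": 0.01, "ax": 0, "ay": 0, "az": 0, "grip": 70},
  ],
)

```text
time: 15.78
position: [519.4, 203.7, 217.8]
eef_rot: [0.699, 0.715, 0.003, 0.001]
wrist_force: [-0.8, -0.8, 0.2]
gripper_width: 69.9
```

```bash
python3 -c "
from h import *
mv(519.6,202.2,121,1)"
```

```text
pos [519.4 203.7 217.8] d -0.0024 -0.0005 0.129 a 0.008 -0.004 0.008 F [-0.8 -0.8  0.2] w 69.9 t 15.78
```

Emit:
play_rows(
  rows=[
    {"dx": 0, "dy": 0, "dz": 0.03, "ax": 0, "ay": 0, "az": 0.005, "grip": 70},
    {"dx": 0, "dy": 0, "dz": 0.08, "ax": 0, "ay": 0, "az": 0.005, "grip": 70},
    {"dx": 0, "dy": 0, "dz": 0.115, "ax": 0, "ay": 0, "az": 0.005, "grip": 70},
    {"dx": 0, "dy": 0, "dz": 0.128, "ax": 0, "ay": 0, "az": 0.005, "grip": 70},
    {"dx": 0, "dy": 0, "dz": 0.128, "ax": 0, "ay": 0, "az": 0.005, "grip": 70},
  ],
)

```text
time: 16.4
position: [517.9, 199.9, 119.2]
eef_rot: [0.702, 0.712, 0.0, -0.0]
wrist_force: [0.5, -0.2, 0.5]
gripper_width: 70.0
```

```bash
python3 -c "
from h import *
mv(519.6,202.2,121,1)
snap('scene','s7',(200,60,500,285),2.6)
mv(519.6,202.2,121,1)"
```

```text
pos [517.9 199.9 119.2] d 0.0031 0.0022 -0.0024 a -0.001 -0.001 -0.005 F [ 0.5 -0.2  0.5] w 70.0 t 16.4
pos [518.6 200.2 120.3] d 0.0027 0.0013 -0.0009 a 0.002 -0.002 -0.004 F [-0.2  0.4  0.4] w 69.9 t 16.45
```

View pics/s7.png

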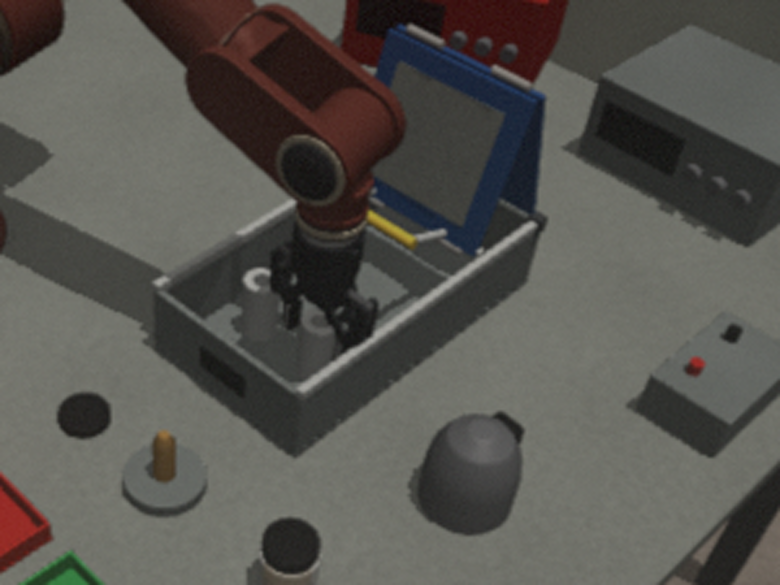

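Emit:
play_rows(
  rows=[
    {"dx": 0.002, "dy": 0.001, "dz": 0, "ax": 0, "ay": 0, "az": 0, "grip": 50},
    {"dx": 0.002, "dy": 0.001, "dz": 0, "ax": 0, "ay": 0, "az": 0, "grip": 40},
    {"dx": 0.002, "dy": 0.001, "dz": 0, "ax": 0, "ay": 0, "az": 0, "grip": 40},
    {"dx": 0.002, "dy": 0.001, "dz": 0, "ax": 0, "ay": 0, "az": 0, "grip": 40},
    {"dx": 0.002, "dy": 0.001, "dz": 0, "ax": 0, "ay": 0, "az": 0, "grip": 40},
  ],
)

```text
time: 17.08
position: [519.9, 202.4, 121.7]
eef_rot: [0.702, 0.712, 0.002, 0.001]
wrist_force: [-1.8, -0.4, 5.9]
gripper_width: 44.6
```

```bash
python3 -c "
from h import *
mv(525.8,-35,255,1)"
```

```text
pos [519.9 202.4 121.7] d -0.3163 0.0038 -0.1783 a 0.004 -0.002 -0.003 F [-1.8 -0.4  5.9] w 44.6 t 17.07
```

Emit:
play_rows(
  rows=[
    {"dx": 0, "dy": 0, "dz": -0.08, "ax": 0, "ay": 0, "az": 0, "grip": 40},
    {"dx": 0, "dy": 0, "dz": -0.16, "ax": 0, "ay": 0, "az": 0, "grip": 40},
    {"dx": -0.07, "dy": 0.003, "dz": -0.178, "ax": 0, "ay": 0, "az": 0, "grip": 40},
    {"dx": -0.15, "dy": 0.004, "dz": -0.178, "ax": 0, "ay": 0, "az": 0, "grip": 40},
    {"dx": -0.2, "dy": 0.004, "dz": -0.178, "ax": 0, "ay": 0, "az": 0, "grip": 40},
  ],
)

```text
time: 17.7
position: [523.9, 50.0, 253.5]
eef_rot: [0.702, 0.712, 0.001, 0.0]
wrist_force: [0.5, 0.6, -1.7]
gripper_width: 44.8
```

```bash
python3 -c "
from h import *
gauge('g4')
mv(525.8,-35,255,1)"
```

```text
pin px 141 mean [530.  -38.1  57.1]
tip 35 [527.2 -34.8  79.9]
foot? 532 [525.4 -33. ] 45.7
pos [524.   46.9 253.2] d -0.1092 0.0012 -0.0021 a 0.002 0.003 -0.008 F [ 0.5 -3.2 -2.4] w 44.9 t 17.75
```

View pics/g4.png

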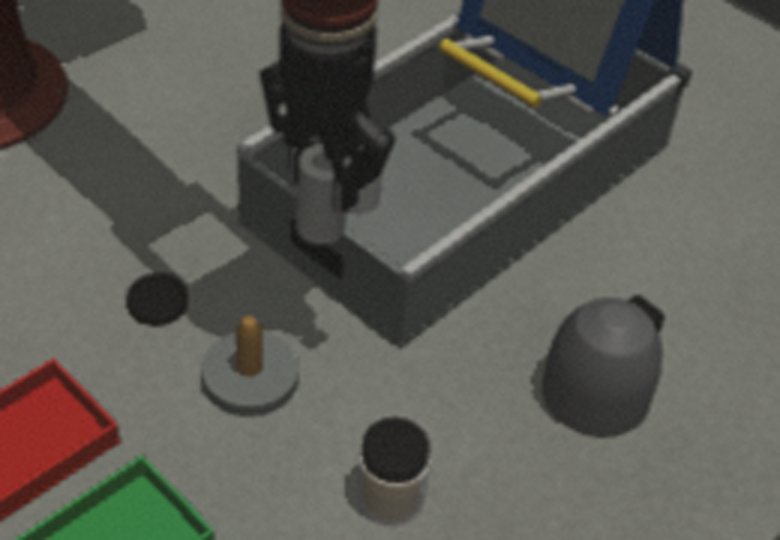

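Emit:
play_rows(
  rows=[
    {"dx": -0.07, "dy": 0.001, "dz": 0, "ax": 0, "ay": 0, "az": 0, "grip": 40},
    {"dx": -0.11, "dy": 0.001, "dz": 0, "ax": 0, "ay": 0, "az": 0, "grip": 40},
    {"dx": -0.11, "dy": 0.001, "dz": 0.03, "ax": 0, "ay": 0, "az": 0, "grip": 40},
    {"dx": -0.11, "dy": 0.001, "dz": 0.05, "ax": 0, "ay": 0, "az": 0, "grip": 40},
    {"dx": -0.11, "dy": 0.001, "dz": 0.05, "ax": 0, "ay": 0, "az": 0, "grip": 40},
  ],
)

```text
time: 18.38
position: [524.9, -29.8, 213.5]
eef_rot: [0.702, 0.712, -0.0, -0.002]
wrist_force: [-0.5, -0.1, -1.3]
gripper_width: 44.6
```

```bash
python3 -c "
from h import *
mv(525.8,-35,190,1)"
```

```text
pos [524.9 -29.8 213.5] d -0.007 0.0011 0.0313 a -0.004 -0.003 -0.003 F [-0.5 -0.1 -1.3] w 44.6 t 18.38
```

Emit:
play_rows(
  rows=[
    {"dx": -0.0065, "dy": 0.001, "dz": 0, "ax": 0, "ay": 0, "az": 0, "grip": 40},
    {"dx": -0.0065, "dy": 0.001, "dz": 0.01, "ax": 0, "ay": 0, "az": 0, "grip": 40},
    {"dx": -0.0065, "dy": 0.001, "dz": 0.02, "ax": 0, "ay": 0, "az": 0, "grip": 40},
    {"dx": -0.0065, "dy": 0.001, "dz": 0.03, "ax": 0, "ay": 0, "az": 0, "grip": 40},
    {"dx": -0.0065, "dy": 0.001, "dz": 0.03, "ax": 0, "ay": 0, "az": 0, "grip": 40},
  ],
)

```text
time: 19.0
position: [526.3, -35.1, 191.9]
eef_rot: [0.702, 0.712, 0.0, -0.001]
wrist_force: [-0.5, -0.1, -2.0]
gripper_width: 44.9
```

```bash
python3 -c "
from h import *
mv(525.8,-35,182,1)"
```

```text
pos [526.3 -35.1 191.9] d 0.0001 -0.0006 0.0132 a -0.001 -0.002 -0.004 F [-0.5 -0.1 -2. ] w 44.9 t 19.0
```

Emit:
play_rows(
  rows=[
    {"dx": 0, "dy": -0.0006, "dz": 0.003, "ax": 0, "ay": 0, "az": 0, "grip": 40},
    {"dx": 0, "dy": -0.0006, "dz": 0.006, "ax": 0, "ay": 0, "az": 0, "grip": 40},
    {"dx": 0, "dy": -0.0006, "dz": 0.009, "ax": 0, "ay": 0, "az": 0, "grip": 40},
    {"dx": 0, "dy": -0.0006, "dz": 0.012, "ax": 0, "ay": 0, "az": 0, "grip": 40},
    {"dx": 0, "dy": -0.0006, "dz": 0.012, "ax": 0, "ay": 0, "az": 0, "grip": 40},
  ],
)

```text
time: 19.62
position: [526.6, -35.3, 184.1]
eef_rot: [0.702, 0.712, 0.001, 0.0]
wrist_force: [0.7, 0.1, -1.6]
gripper_width: 44.9
```

Emit:
play_rows(
  rows=[
    {"dx": 0, "dy": 0, "dz": 0.003, "ax": 0, "ay": 0, "az": 0, "grip": 40},
    {"dx": 0, "dy": 0, "dz": 0.006, "ax": 0, "ay": 0, "az": 0, "grip": 40},
    {"dx": 0, "dy": 0, "dz": 0.009, "ax": 0, "ay": 0, "az": 0, "grip": 40},
    {"dx": 0, "dy": 0, "dz": 0.012, "ax": 0, "ay": 0, "az": 0, "grip": 40},
    {"dx": 0, "dy": 0, "dz": 0.012, "ax": 0, "ay": 0, "az": 0, "grip": 40},
  ],
)

```text
time: 20.25
position: [527.8, -35.5, 182.1]
eef_rot: [0.702, 0.712, 0.001, 0.0]
wrist_force: [-12.8, 2.0, 31.6]
gripper_width: 44.8
```

Emit:
play_rows(
  rows=[
    {"dx": 0, "dy": 0, "dz": -0.004, "ax": 0, "ay": 0, "az": 0, "grip": 40},
    {"dx": 0, "dy": 0, "dz": -0.008, "ax": 0, "ay": 0, "az": 0, "grip": 40},
    {"dx": 0, "dy": 0, "dz": -0.008, "ax": 0, "ay": 0, "az": 0, "grip": 40},
  ],
)

```text
time: 20.62
position: [527.0, -35.4, 182.6]
eef_rot: [0.702, 0.712, 0.001, 0.001]
wrist_force: [-3.3, 0.1, 7.3]
gripper_width: 44.6
```

```bash
python3 -c "
from h import *
gauge('g5')
mv(525.8,-35,182,1)"
```

```text
pin px 61 mean [531.3 -39.6  38. ]
tip 0 None
foot? 512 [526.4 -34.2] 46.1
pos [527.1 -35.4 182.7] d 0.0005 -0.0017 0.0009 a 0.003 -0.001 -0.004 F [-1.9  0.4  7.8] w 45.2 t 20.68
```

View pics/g5.png

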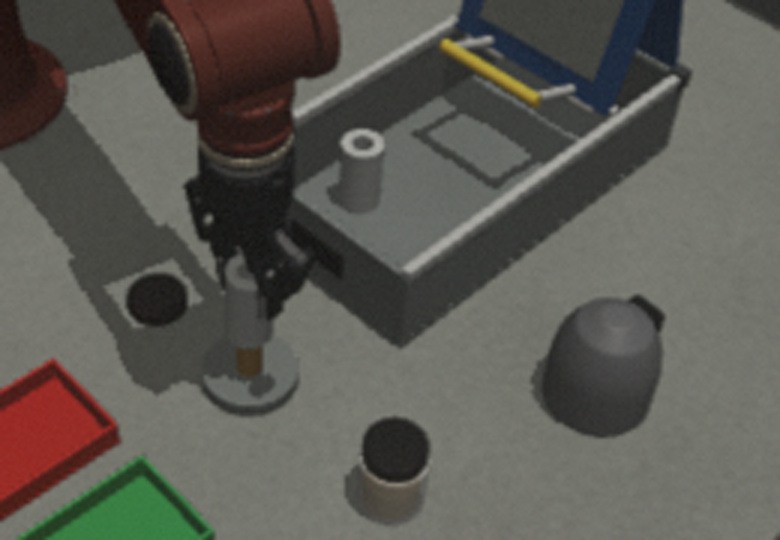

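Emit:
play_rows(
  rows=[
    {"dx": 0, "dy": -0.0005, "dz": -0.001, "ax": 0, "ay": 0, "az": 0, "grip": 44},
    {"dx": 0, "dy": -0.0005, "dz": -0.001, "ax": 0, "ay": 0, "az": 0, "grip": 50},
    {"dx": 0, "dy": -0.0005, "dz": -0.001, "ax": 0, "ay": 0, "az": 0, "grip": 50},
    {"dx": 0, "dy": -0.0005, "dz": -0.001, "ax": 0, "ay": 0, "az": 0, "grip": 50},
    {"dx": 0, "dy": -0.0005, "dz": -0.001, "ax": 0, "ay": 0, "az": 0, "grip": 50},
  ],
)

```text
time: 21.3
position: [525.9, -35.2, 181.5]
eef_rot: [0.702, 0.712, 0.001, -0.0]
wrist_force: [0.6, -0.1, 0.6]
gripper_width: 50.1
```

```bash
python3 -c "
from h import *
gauge('g6')
mv(525.8,-35,182,1)"
```

```text
pin px 64 mean [531.5 -39.6  38.5]
tip 0 None
foot? 519 [525.3 -33.5] 46.2
pos [526.  -35.3 181.6] d 0.0003 -0.0002 -0.0005 a 0.001 -0.002 -0.004 F [-0.3 -0.7 -0.1] w 50.1 t 21.35
```

View pics/g6.png

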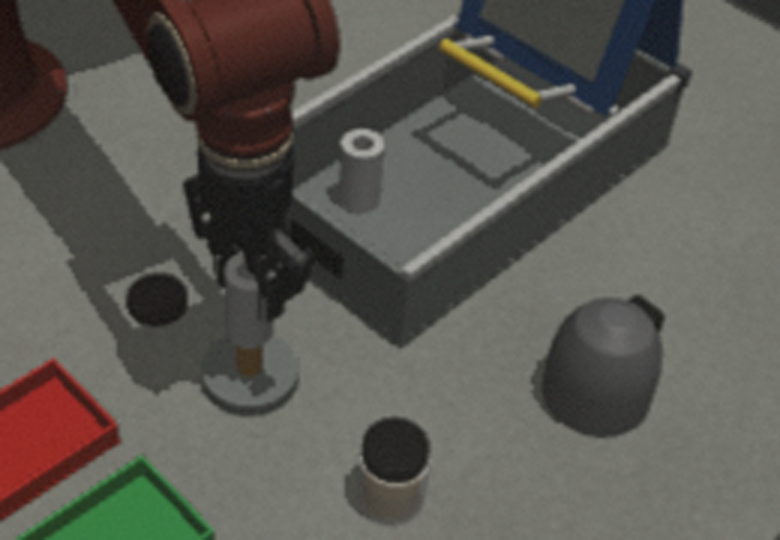

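Emit:
play_rows(
  rows=[
    {"dx": 0, "dy": 0, "dz": 0, "ax": 0, "ay": 0, "az": 0, "grip": 40},
    {"dx": 0, "dy": 0, "dz": 0, "ax": 0, "ay": 0, "az": 0, "grip": 40},
    {"dx": 0, "dy": 0, "dz": 0, "ax": 0, "ay": 0, "az": 0, "grip": 40},
    {"dx": 0, "dy": 0, "dz": -0.03, "ax": 0, "ay": 0, "az": 0, "grip": 40},
    {"dx": 0, "dy": 0, "dz": -0.06, "ax": 0, "ay": 0, "az": 0, "grip": 40},
  ],
)

```text
time: 21.98
position: [525.6, -35.2, 226.3]
eef_rot: [0.702, 0.712, 0.001, -0.001]
wrist_force: [0.4, -0.1, -1.4]
gripper_width: 44.4
```

```bash
python3 -c "
from h import *
mv(453,-277,230,1)"
```

```text
pos [525.6 -35.2 226.3] d -0.321 -0.1015 -0.0055 a -0.0 -0.002 -0.004 F [ 0.4 -0.1 -1.4] w 44.4 t 21.98
```

Emit:
play_rows(
  rows=[
    {"dx": -0.321, "dy": -0.101, "dz": -0.005, "ax": 0, "ay": 0, "az": 0, "grip": 40},
    {"dx": -0.321, "dy": -0.101, "dz": -0.005, "ax": 0, "ay": 0, "az": 0, "grip": 40},
    {"dx": -0.321, "dy": -0.101, "dz": -0.005, "ax": 0, "ay": 0, "az": 0, "grip": 40},
    {"dx": -0.321, "dy": -0.101, "dz": -0.005, "ax": 0, "ay": 0, "az": 0, "grip": 40},
    {"dx": -0.321, "dy": -0.101, "dz": -0.005, "ax": 0, "ay": 0, "az": 0, "grip": 40},
  ],
)

```text
time: 22.6
position: [452.4, -280.5, 229.9]
eef_rot: [0.704, 0.71, 0.001, 0.0]
wrist_force: [0.8, 0.1, -1.2]
gripper_width: 45.2
```

```bash
python3 -c "
from h import *
mv(453,-278,120,1)"
```

```text
pos [ 452.4 -280.5  229.9] d 0.0032 0.0006 0.1465 a 0.001 -0.001 -0.011 F [ 0.8  0.1 -1.2] w 45.2 t 22.6
```

Emit:
play_rows(
  rows=[
    {"dx": 0.006, "dy": 0, "dz": 0.05, "ax": 0, "ay": 0, "az": -0.01, "grip": 40},
    {"dx": 0.006, "dy": 0, "dz": 0.1, "ax": 0, "ay": 0, "az": -0.01, "grip": 40},
    {"dx": 0.006, "dy": 0, "dz": 0.13, "ax": 0, "ay": 0, "az": -0.01, "grip": 40},
    {"dx": 0.006, "dy": 0, "dz": 0.143, "ax": 0, "ay": 0, "az": -0.01, "grip": 40},
    {"dx": 0.006, "dy": 0, "dz": 0.143, "ax": 0, "ay": 0, "az": -0.01, "grip": 40},
  ],
)

```text
time: 23.22
position: [453.8, -271.8, 122.4]
eef_rot: [0.699, 0.715, 0.001, -0.001]
wrist_force: [-0.1, 0.4, -2.6]
gripper_width: 45.2
```

```bash
python3 -c "
from h import *
mv(453,-278,120,1)"
```

```text
pos [ 453.8 -271.8  122.4] d -0.0082 -0.0013 0.0032 a 0.0 -0.003 0.007 F [-0.1  0.4 -2.6] w 45.2 t 23.23
```

Emit:
play_rows(
  rows=[
    {"dx": -0.007, "dy": 0, "dz": 0, "ax": 0, "ay": 0, "az": 0, "grip": 40},
    {"dx": -0.007, "dy": 0, "dz": 0.003, "ax": 0, "ay": 0, "az": 0, "grip": 40},
    {"dx": -0.007, "dy": 0, "dz": 0.004, "ax": 0, "ay": 0, "az": 0, "grip": 40},
    {"dx": -0.007, "dy": 0, "dz": 0.005, "ax": 0, "ay": 0, "az": 0, "grip": 40},
  ],
)

```text
time: 23.72
position: [454.0, -277.8, 119.3]
eef_rot: [0.699, 0.715, 0.001, 0.0]
wrist_force: [-0.2, 0.5, -0.8]
gripper_width: 44.5
```

Emit:
play_rows(
  rows=[
    {"dx": 0, "dy": 0, "dz": 0.001, "ax": 0, "ay": 0, "az": 0, "grip": 40},
    {"dx": 0, "dy": 0, "dz": 0.002, "ax": 0, "ay": 0, "az": 0, "grip": 40},
    {"dx": 0, "dy": 0, "dz": 0.002, "ax": 0, "ay": 0, "az": 0, "grip": 40},
  ],
)

```text
time: 24.1
position: [453.9, -277.7, 117.5]
eef_rot: [0.699, 0.715, 0.001, -0.0]
wrist_force: [-0.4, -0.8, -1.9]
gripper_width: 44.6
```

Emit:
play_rows(
  rows=[
    {"dx": 0, "dy": 0, "dz": 0.0015, "ax": 0, "ay": 0, "az": 0, "grip": 40},
    {"dx": 0, "dy": 0, "dz": 0.003, "ax": 0, "ay": 0, "az": 0, "grip": 40},
    {"dx": 0, "dy": 0, "dz": 0.003, "ax": 0, "ay": 0, "az": 0, "grip": 40},
  ],
)

```text
time: 24.48
position: [454.1, -277.9, 116.3]
eef_rot: [0.699, 0.715, 0.001, -0.0]
wrist_force: [-3.1, 1.5, 4.8]
gripper_width: 44.9
```

Emit:
play_rows(
  rows=[
    {"dx": 0.0, "dy": 0, "dz": 0.0, "ax": 0, "ay": 0, "az": 0, "grip": 48},
    {"dx": 0, "dy": 0, "dz": 0, "ax": 0, "ay": 0, "az": 0, "grip": 65},
    {"dx": 0, "dy": 0, "dz": 0, "ax": 0, "ay": 0, "az": 0, "grip": 65},
    {"dx": 0, "dy": 0, "dz": -0.05, "ax": 0, "ay": 0, "az": 0, "grip": 65},
    {"dx": 0, "dy": 0, "dz": -0.12, "ax": 0, "ay": 0, "az": 0, "grip": 65},
  ],
)

```text
time: 25.1
position: [452.9, -277.1, 204.3]
eef_rot: [0.699, 0.715, 0.001, -0.002]
wrist_force: [0.6, -0.8, 0.4]
gripper_width: 65.3
```

```bash
python3 -c "
from h import *
mv(426.5,202.3,245,1)"
```

```text
pos [ 452.9 -277.1  204.3] d 0.64 -0.021 -0.0514 a -0.003 -0.005 0.006 F [ 0.6 -0.8  0.4] w 65.3 t 25.1
```

Emit:
play_rows(
  rows=[
    {"dx": 0.64, "dy": -0.021, "dz": -0.051, "ax": 0, "ay": 0, "az": 0.006, "grip": 70},
    {"dx": 0.64, "dy": -0.021, "dz": -0.051, "ax": 0, "ay": 0, "az": 0.006, "grip": 70},
    {"dx": 0.64, "dy": -0.021, "dz": -0.051, "ax": 0, "ay": 0, "az": 0.006, "grip": 70},
    {"dx": 0.64, "dy": -0.021, "dz": -0.051, "ax": 0, "ay": 0, "az": 0.006, "grip": 70},
    {"dx": 0.64, "dy": -0.021, "dz": -0.051, "ax": 0, "ay": 0, "az": 0.006, "grip": 70},
  ],
)

```text
time: 25.72
position: [436.3, 35.0, 231.0]
eef_rot: [0.701, 0.713, 0.001, 0.0]
wrist_force: [0.5, 0.6, -0.3]
gripper_width: 69.9
```

```bash
python3 -c "
from h import *
mv(426.5,202.3,220,1)"
```

```text
pos [436.3  35.  231. ] d 0.2232 -0.0092 0.015 a 0.003 -0.002 -0.0 F [ 0.5  0.6 -0.3] w 69.9 t 25.73
```

Emit:
play_rows(
  rows=[
    {"dx": 0.223, "dy": -0.011, "dz": 0, "ax": 0, "ay": 0, "az": 0, "grip": 70},
    {"dx": 0.223, "dy": -0.011, "dz": 0, "ax": 0, "ay": 0, "az": 0, "grip": 70},
    {"dx": 0.223, "dy": -0.011, "dz": 0.015, "ax": 0, "ay": 0, "az": 0, "grip": 70},
    {"dx": 0.223, "dy": -0.011, "dz": 0.015, "ax": 0, "ay": 0, "az": 0, "grip": 70},
  ],
)

```text
time: 26.22
position: [424.4, 202.4, 218.6]
eef_rot: [0.699, 0.715, 0.0, -0.001]
wrist_force: [0.4, -0.5, -0.8]
gripper_width: 70.2
```

```bash
python3 -c "
from h import *
mv(426.5,202.3,121,1)"
```

```text
pos [424.4 202.4 218.6] d -0.0004 0.0029 0.1301 a -0.001 -0.002 0.006 F [ 0.4 -0.5 -0.8] w 70.2 t 26.23
```

Emit:
play_rows(
  rows=[
    {"dx": 0, "dy": 0.002, "dz": 0.03, "ax": 0, "ay": 0, "az": 0.005, "grip": 70},
    {"dx": 0, "dy": 0.002, "dz": 0.08, "ax": 0, "ay": 0, "az": 0.005, "grip": 70},
    {"dx": 0, "dy": 0.002, "dz": 0.115, "ax": 0, "ay": 0, "az": 0.005, "grip": 70},
    {"dx": 0, "dy": 0.002, "dz": 0.13, "ax": 0, "ay": 0, "az": 0.005, "grip": 70},
    {"dx": 0, "dy": 0.002, "dz": 0.13, "ax": 0, "ay": 0, "az": 0.005, "grip": 70},
  ],
)

```text
time: 26.85
position: [427.0, 199.8, 121.8]
eef_rot: [0.703, 0.712, 0.0, -0.0]
wrist_force: [0.2, -0.3, -0.4]
gripper_width: 69.8
```

```bash
python3 -c "
from h import *
mv(426.5,202.3,121,1)
snap('scene','s8',(200,60,500,285),2.6)
mv(426.5,202.3,121,1)"
```

```text
pos [427.  199.8 121.8] d 0.0033 -0.0007 0.0011 a 0.0 -0.001 -0.006 F [ 0.2 -0.3 -0.4] w 69.8 t 26.85
pos [427.6 200.1 122.8] d 0.0029 -0.0015 0.0024 a 0.003 -0.002 -0.006 F [-0.6  0.3  0.5] w 70.3 t 26.9
```

View pics/s8.png

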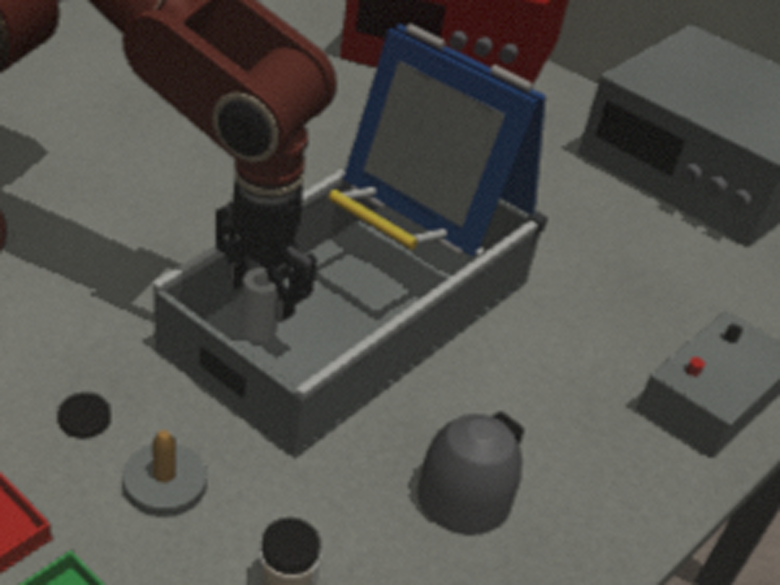

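Emit:
play_rows(
  rows=[
    {"dx": 0.002, "dy": -0.001, "dz": 0.001, "ax": 0, "ay": 0, "az": 0, "grip": 50},
    {"dx": 0.002, "dy": -0.001, "dz": 0.001, "ax": 0, "ay": 0, "az": 0, "grip": 40},
    {"dx": 0.002, "dy": -0.001, "dz": 0.001, "ax": 0, "ay": 0, "az": 0, "grip": 40},
    {"dx": 0.002, "dy": -0.001, "dz": 0.001, "ax": 0, "ay": 0, "az": 0, "grip": 40},
    {"dx": 0.002, "dy": -0.001, "dz": 0.001, "ax": 0, "ay": 0, "az": 0, "grip": 40},
  ],
)

```text
time: 27.52
position: [427.0, 202.3, 123.0]
eef_rot: [0.702, 0.712, 0.002, 0.0]
wrist_force: [-2.8, -0.5, 6.6]
gripper_width: 45.2
```

```bash
python3 -c "
from h import *
mv(525.8,45,255,1)"
```

```text
pos [427.  202.3 123. ] d -0.2112 0.1293 -0.1761 a 0.004 -0.003 -0.004 F [-2.8 -0.5  6.6] w 45.2 t 27.52
```

Emit:
play_rows(
  rows=[
    {"dx": 0, "dy": 0, "dz": -0.08, "ax": 0, "ay": 0, "az": 0, "grip": 40},
    {"dx": 0, "dy": 0, "dz": -0.16, "ax": 0, "ay": 0, "az": 0, "grip": 40},
    {"dx": -0.05, "dy": 0.03, "dz": -0.176, "ax": 0, "ay": 0, "az": 0, "grip": 40},
    {"dx": -0.12, "dy": 0.073, "dz": -0.176, "ax": 0, "ay": 0, "az": 0, "grip": 40},
    {"dx": -0.19, "dy": 0.116, "dz": -0.176, "ax": 0, "ay": 0, "az": 0, "grip": 40},
  ],
)

```text
time: 28.15
position: [515.7, 59.2, 253.6]
eef_rot: [0.702, 0.712, 0.001, 0.0]
wrist_force: [1.4, 0.5, -2.6]
gripper_width: 44.6
```

```bash
python3 -c "
from h import *
gauge('g7')
mv(525.8,-35,255,1)"
```

```text
pin px 139 mean [529.8 -38.2  56.8]
tip 33 [526.9 -34.7  79.8]
foot? 539 [525.1 -32.5] 46.5
pos [518.8  53.2 253.7] d -0.1176 0.0082 -0.0011 a 0.007 0.006 -0.01 F [ 0.5 -6.5 -1.2] w 45.2 t 28.2
```

View pics/g7.png

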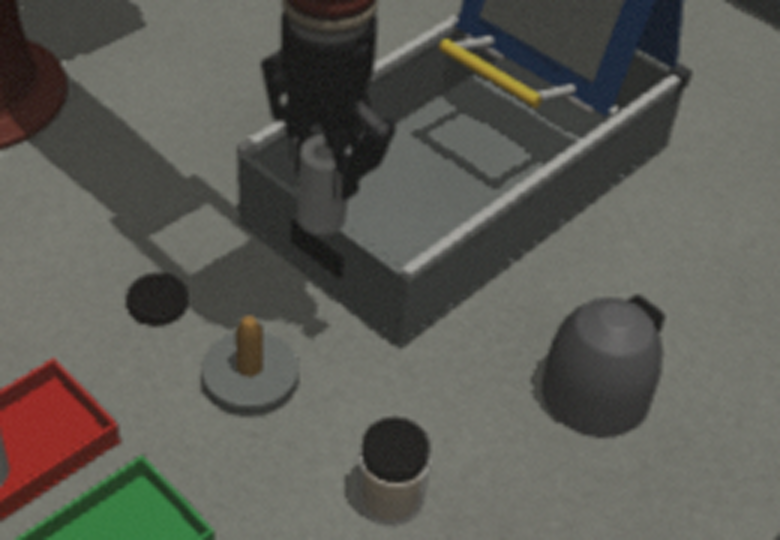

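Emit:
play_rows(
  rows=[
    {"dx": -0.07, "dy": 0.006, "dz": 0, "ax": 0, "ay": 0, "az": 0, "grip": 40},
    {"dx": -0.12, "dy": 0.008, "dz": 0, "ax": 0, "ay": 0, "az": 0, "grip": 40},
    {"dx": -0.12, "dy": 0.008, "dz": 0.03, "ax": 0, "ay": 0, "az": 0, "grip": 40},
    {"dx": -0.12, "dy": 0.008, "dz": 0.05, "ax": 0, "ay": 0, "az": 0, "grip": 40},
    {"dx": -0.12, "dy": 0.008, "dz": 0.06, "ax": 0, "ay": 0, "az": 0, "grip": 40},
  ],
)

```text
time: 28.82
position: [521.6, -28.9, 206.5]
eef_rot: [0.702, 0.712, 0.0, -0.001]
wrist_force: [0.0, 0.2, -2.2]
gripper_width: 45.1
```

```bash
python3 -c "
from h import *
mv(525.8,-35,192,1)"
```

```text
pos [521.6 -28.9 206.5] d -0.0083 0.0055 0.0192 a -0.002 -0.002 -0.004 F [ 0.   0.2 -2.2] w 45.1 t 28.82
```

Emit:
play_rows(
  rows=[
    {"dx": -0.0075, "dy": 0.005, "dz": 0, "ax": 0, "ay": 0, "az": 0, "grip": 40},
    {"dx": -0.0075, "dy": 0.005, "dz": 0.005, "ax": 0, "ay": 0, "az": 0, "grip": 40},
    {"dx": -0.0075, "dy": 0.005, "dz": 0.012, "ax": 0, "ay": 0, "az": 0, "grip": 40},
    {"dx": -0.0075, "dy": 0.005, "dz": 0.018, "ax": 0, "ay": 0, "az": 0, "grip": 40},
    {"dx": -0.0075, "dy": 0.005, "dz": 0.018, "ax": 0, "ay": 0, "az": 0, "grip": 40},
  ],
)

```text
time: 29.45
position: [525.9, -34.9, 194.0]
eef_rot: [0.702, 0.712, 0.001, -0.001]
wrist_force: [0.2, -0.8, -3.0]
gripper_width: 44.7
```

```bash
python3 -c "
from h import *
mv(525.8,-35,185,1)"
```

```text
pos [525.9 -34.9 194. ] d -0.0002 -0.0001 0.012 a -0.0 -0.002 -0.005 F [ 0.2 -0.8 -3. ] w 44.7 t 29.45
```

Emit:
play_rows(
  rows=[
    {"dx": 0, "dy": 0, "dz": 0.004, "ax": 0, "ay": 0, "az": 0, "grip": 40},
    {"dx": 0, "dy": 0, "dz": 0.008, "ax": 0, "ay": 0, "az": 0, "grip": 40},
    {"dx": 0, "dy": 0, "dz": 0.011, "ax": 0, "ay": 0, "az": 0, "grip": 40},
    {"dx": 0, "dy": 0, "dz": 0.014, "ax": 0, "ay": 0, "az": 0, "grip": 40},
    {"dx": 0, "dy": 0, "dz": 0.014, "ax": 0, "ay": 0, "az": 0, "grip": 40},
  ],
)

```text
time: 30.08
position: [526.6, -35.0, 184.6]
eef_rot: [0.702, 0.712, 0.001, 0.0]
wrist_force: [-1.2, -0.1, -0.4]
gripper_width: 45.2
```

Emit:
play_rows(
  rows=[
    {"dx": 0, "dy": 0, "dz": 0.0015, "ax": 0, "ay": 0, "az": 0, "grip": 40},
    {"dx": 0, "dy": 0, "dz": 0.003, "ax": 0, "ay": 0, "az": 0, "grip": 40},
    {"dx": 0, "dy": 0, "dz": 0.0045, "ax": 0, "ay": 0, "az": 0, "grip": 40},
    {"dx": 0, "dy": 0, "dz": 0.0045, "ax": 0, "ay": 0, "az": 0, "grip": 40},
  ],
)

```text
time: 30.58
position: [527.0, -35.2, 184.0]
eef_rot: [0.702, 0.712, 0.001, 0.0]
wrist_force: [-6.0, -0.1, 14.5]
gripper_width: 45.1
```

Blocked too. Confirm with a release, as before.

Emit:
play_rows(
  rows=[
    {"dx": 0, "dy": 0, "dz": -0.003, "ax": 0, "ay": 0, "az": 0, "grip": 40},
    {"dx": 0, "dy": 0, "dz": -0.003, "ax": 0, "ay": 0, "az": 0, "grip": 50},
    {"dx": 0, "dy": 0, "dz": -0.003, "ax": 0, "ay": 0, "az": 0, "grip": 50},
    {"dx": 0, "dy": 0, "dz": -0.003, "ax": 0, "ay": 0, "az": 0, "grip": 50},
    {"dx": 0, "dy": 0, "dz": -0.003, "ax": 0, "ay": 0, "az": 0, "grip": 50},
  ],
)

```text
time: 31.2
position: [526.2, -35.0, 182.8]
eef_rot: [0.702, 0.712, 0.001, -0.0]
wrist_force: [-0.4, -1.1, -0.2]
gripper_width: 49.8
```

```bash
python3 -c "
from h import *
gauge('g8')
snap('top','t8',(90,90,430,340),2.3)
mv(525.8,-35,182,1)"
```

```text
pin px 64 mean [531.3 -39.4  38.6]
tip 0 None
foot? 525 [525.1 -33.7] 45.9
pos [526.2 -35.  182.9] d -0.0 -0.0005 0.0012 a 0.001 -0.002 -0.005 F [0.3 0.4 0. ] w 49.9 t 31.3
```

View pics/g8.png

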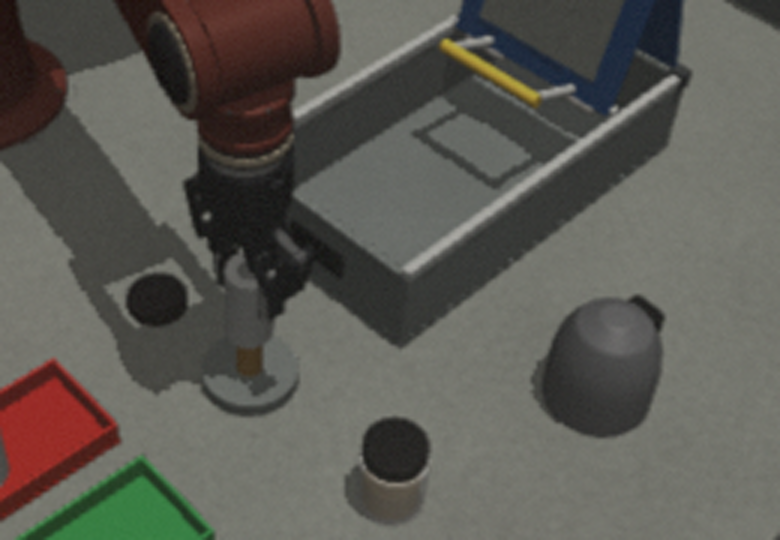

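View pics/t8.png

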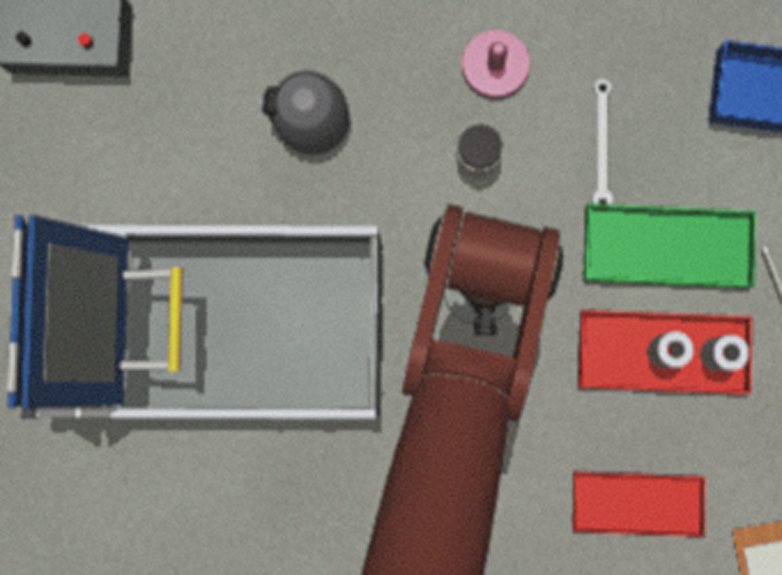

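```bash
python3 - <<'E'
from h import *
p,d=snapshot("top")
c=p[225:265,365:425]; cv2.imwrite("pics/z1.png",cv2.resize(c,None,fx=12,fy=12,interpolation=cv2.INTER_CUBIC))
c0=np.load("p.npy")
P=cloud("top",d)
print(cv2.imread("pics/top0.png").shape)
g=cv2.cvtColor(p,cv2.COLOR_BGR2GRAY)
for cx,cy in((90+675/2.3,90+350/2.3),(90+731/2.3,90+353/2.3)):
    print(ray("top",cx,cy,84).round(1))
    print(g[int(cy),int(cx)-12:int(cx)+13])
E
```

```text
(420, 560, 3)
[ 452.6 -278.1   84. ]
[ 83  70  73  66  90 161 206 212 201 120  63  70  68  65  65  72 130 198
 217 202 156 115 107  89  76]
[ 450.6 -347.5   84. ]
[ 77  75  67  71  77 138 204 216 197 120  67  62  68  67  69  68 118 201
 217 200 135 119 141 147 145]
```

View pics/z1.png

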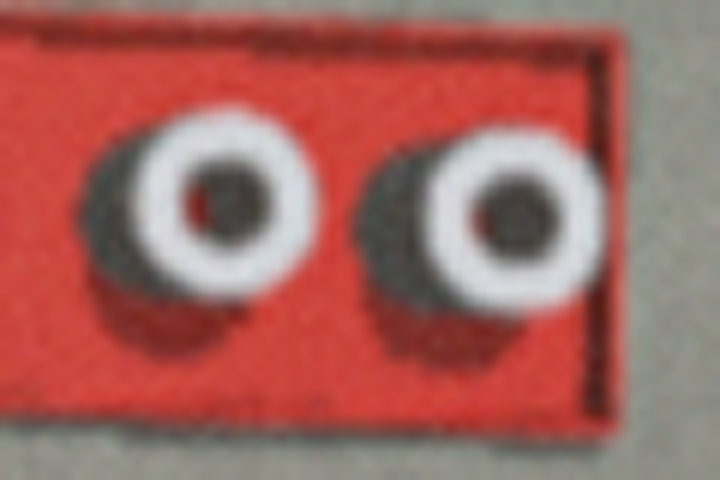

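Emit:
play_rows(
  rows=[
    {"dx": 0, "dy": 0, "dz": 0, "ax": 0, "ay": 0, "az": 0, "grip": 40},
    {"dx": 0, "dy": 0, "dz": 0, "ax": 0, "ay": 0, "az": 0, "grip": 40},
    {"dx": 0, "dy": 0, "dz": 0, "ax": 0, "ay": 0, "az": 0, "grip": 40},
    {"dx": 0, "dy": 0, "dz": -0.03, "ax": 0, "ay": 0, "az": 0, "grip": 40},
    {"dx": 0, "dy": 0, "dz": -0.06, "ax": 0, "ay": 0, "az": 0, "grip": 40},
  ],
)

```text
time: 31.98
position: [525.6, -34.9, 227.2]
eef_rot: [0.702, 0.712, 0.0, -0.001]
wrist_force: [0.9, 0.1, -2.3]
gripper_width: 45.1
```

```bash
python3 -c "
from h import *
mv(454,-209,215,1)"
```

```text
pos [525.6 -34.9 227.2] d -0.2308 -0.0987 0.0159 a -0.001 -0.002 -0.005 F [ 0.9  0.1 -2.3] w 45.1 t 31.98
```

Emit:
play_rows(
  rows=[
    {"dx": -0.23, "dy": -0.098, "dz": 0, "ax": 0, "ay": 0, "az": 0, "grip": 40},
    {"dx": -0.23, "dy": -0.098, "dz": 0, "ax": 0, "ay": 0, "az": 0, "grip": 40},
    {"dx": -0.23, "dy": -0.098, "dz": 0, "ax": 0, "ay": 0, "az": 0, "grip": 40},
    {"dx": -0.23, "dy": -0.098, "dz": 0, "ax": 0, "ay": 0, "az": 0, "grip": 40},
    {"dx": -0.23, "dy": -0.098, "dz": 0.03, "ax": 0, "ay": 0, "az": 0, "grip": 40},
  ],
)

```text
time: 32.6
position: [455.9, -209.5, 206.5]
eef_rot: [0.703, 0.711, 0.002, 0.002]
wrist_force: [0.7, -0.2, -2.9]
gripper_width: 44.9
```

```bash
python3 -c "
from h import *
mv(454,-209,120,1)"
```

```text
pos [ 455.9 -209.5  206.5] d 0.0007 -0.0031 0.1153 a 0.006 0.001 -0.007 F [ 0.7 -0.2 -2.9] w 44.9 t 32.6
```

Emit:
play_rows(
  rows=[
    {"dx": 0, "dy": -0.002, "dz": 0.03, "ax": 0, "ay": 0, "az": -0.005, "grip": 40},
    {"dx": 0, "dy": -0.002, "dz": 0.07, "ax": 0, "ay": 0, "az": -0.005, "grip": 40},
    {"dx": 0, "dy": -0.002, "dz": 0.1, "ax": 0, "ay": 0, "az": -0.005, "grip": 40},
    {"dx": 0, "dy": -0.002, "dz": 0.112, "ax": 0, "ay": 0, "az": -0.005, "grip": 40},
    {"dx": 0, "dy": -0.002, "dz": 0.115, "ax": 0, "ay": 0, "az": -0.005, "grip": 40},
  ],
)

```text
time: 33.22
position: [453.7, -207.8, 118.5]
eef_rot: [0.701, 0.714, 0.001, -0.001]
wrist_force: [0.9, -0.5, -2.4]
gripper_width: 45.0
```

```bash
python3 -c "
from h import *
mv(454,-209,118,1)"
```

```text
pos [ 453.7 -207.8  118.5] d -0.0016 0.0003 0.0006 a 0.001 -0.003 0.001 F [ 0.9 -0.5 -2.4] w 45.0 t 33.23
```

Emit:
play_rows(
  rows=[
    {"dx": 0, "dy": 0, "dz": 0.001, "ax": 0, "ay": 0, "az": 0, "grip": 40},
    {"dx": 0, "dy": 0, "dz": 0.002, "ax": 0, "ay": 0, "az": 0, "grip": 40},
    {"dx": 0, "dy": 0, "dz": 0.003, "ax": 0, "ay": 0, "az": 0, "grip": 40},
    {"dx": 0, "dy": 0, "dz": 0.003, "ax": 0, "ay": 0, "az": 0, "grip": 40},
  ],
)

```text
time: 33.72
position: [454.2, -208.8, 117.7]
eef_rot: [0.701, 0.713, 0.001, 0.001]
wrist_force: [-0.9, 0.5, 1.7]
gripper_width: 44.9
```

Emit:
play_rows(
  rows=[
    {"dx": 0.0, "dy": 0, "dz": 0.0005, "ax": 0, "ay": 0, "az": 0, "grip": 48},
    {"dx": 0, "dy": 0, "dz": 0.0005, "ax": 0, "ay": 0, "az": 0, "grip": 65},
    {"dx": 0, "dy": 0, "dz": 0.0005, "ax": 0, "ay": 0, "az": 0, "grip": 65},
    {"dx": 0, "dy": 0, "dz": -0.05, "ax": 0, "ay": 0, "az": 0, "grip": 65},
    {"dx": 0, "dy": 0, "dz": -0.13, "ax": 0, "ay": 0, "az": 0, "grip": 65},
  ],
)

```text
time: 34.35
position: [452.2, -207.7, 212.7]
eef_rot: [0.701, 0.713, 0.0, -0.003]
wrist_force: [0.8, -1.0, -0.1]
gripper_width: 64.8
```

```bash
python3 -c "
from h import *
mv(471,329.9,290,91.5)"
```

```text
pos [ 452.2 -207.7  212.7] d 0.7167 0.0373 -0.0998 a 0.001 -0.008 -2.011 F [ 0.8 -1.  -0.1] w 64.8 t 34.35
```

Emit:
play_rows(
  rows=[
    {"dx": 0.7, "dy": 0.037, "dz": -0.1, "ax": 0, "ay": 0, "az": -1, "grip": 50},
    {"dx": 0.7, "dy": 0.037, "dz": -0.1, "ax": 0, "ay": 0, "az": -1, "grip": 50},
    {"dx": 0.7, "dy": 0.037, "dz": -0.1, "ax": 0, "ay": 0, "az": -1, "grip": 50},
    {"dx": 0.7, "dy": 0.037, "dz": -0.1, "ax": 0, "ay": 0, "az": -1, "grip": 50},
    {"dx": 0.7, "dy": 0.037, "dz": -0.1, "ax": 0, "ay": 0, "az": -1, "grip": 50},
  ],
)

```text
time: 34.98
position: [464.1, 102.6, 259.4]
eef_rot: [0.374, 0.928, 0.001, 0.001]
wrist_force: [1.3, -0.3, 0.5]
gripper_width: 50.3
```

```bash
python3 -c "
from h import *
snap('scene','s9',(60,140,360,365),2.6)
mv(471,329.9,290,91.5)"
```

```text
pos [464.1 108.8 260.8] d 0.1963 0.2206 -0.0367 a 0.011 0.001 -1.0 F [-2.1  4.   1.2] w 49.9 t 35.02
```

View pics/s9.png

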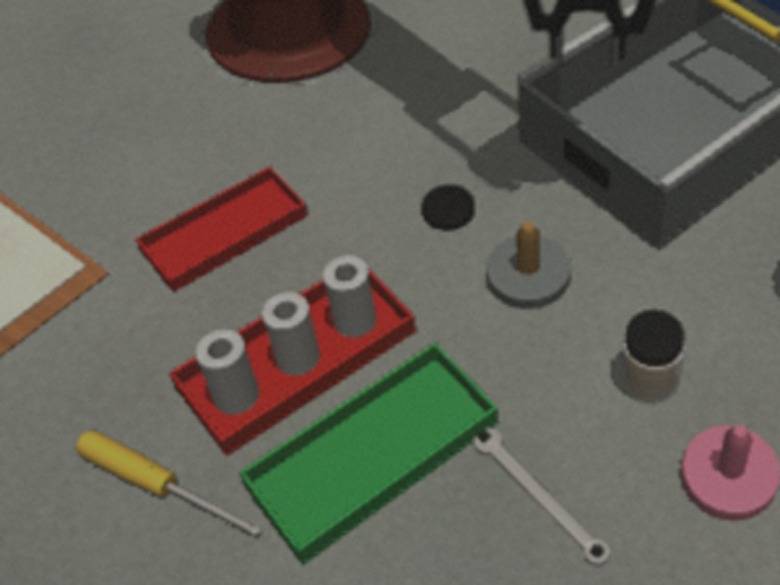

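Emit:
play_rows(
  rows=[
    {"dx": 0.19, "dy": 0.216, "dz": -0.037, "ax": 0, "ay": 0, "az": -1, "grip": 50},
    {"dx": 0.19, "dy": 0.216, "dz": -0.037, "ax": 0, "ay": 0, "az": -1, "grip": 50},
    {"dx": 0.19, "dy": 0.216, "dz": -0.037, "ax": 0, "ay": 0, "az": -1, "grip": 50},
    {"dx": 0.19, "dy": 0.216, "dz": -0.037, "ax": 0, "ay": 0, "az": -1, "grip": 50},
    {"dx": 0.19, "dy": 0.216, "dz": -0.037, "ax": 0, "ay": 0, "az": -1, "grip": 50},
  ],
)

```text
time: 35.65
position: [474.3, 317.6, 287.0]
eef_rot: [-0.011, 1.0, 0.001, 0.001]
wrist_force: [-0.1, -0.9, 0.1]
gripper_width: 50.2
```

```bash
python3 -c "
from h import *
mv(472,330.2,193,91.5)"
```

```text
pos [474.3 317.6 287. ] d 0.0028 0.0167 0.1253 a 0.002 0.002 -0.006 F [-0.1 -0.9  0.1] w 50.2 t 35.65
```

Emit:
play_rows(
  rows=[
    {"dx": 0.002, "dy": 0.0165, "dz": 0.0, "ax": 0, "ay": 0, "az": 0, "grip": 55},
    {"dx": 0.002, "dy": 0.0165, "dz": 0.05, "ax": 0, "ay": 0, "az": 0, "grip": 55},
    {"dx": 0.002, "dy": 0.0165, "dz": 0.1, "ax": 0, "ay": 0, "az": 0, "grip": 55},
    {"dx": 0.002, "dy": 0.0165, "dz": 0.125, "ax": 0, "ay": 0, "az": 0, "grip": 55},
    {"dx": 0.002, "dy": 0.0165, "dz": 0.125, "ax": 0, "ay": 0, "az": 0, "grip": 55},
  ],
)

```text
time: 36.28
position: [472.1, 327.7, 191.5]
eef_rot: [-0.008, 1.0, -0.0, -0.001]
wrist_force: [-0.3, -0.8, 0.5]
gripper_width: 54.9
```

```bash
python3 -c "
from h import *
mv(472,330.5,193,91.5)
snap('scene','s10',(200,60,500,285),2.6)
mv(472,330.5,193,91.5)"
```

```text
pos [472.1 327.7 191.5] d 0.0001 0.0038 -0.002 a -0.0 -0.002 -0.013 F [-0.3 -0.8  0.5] w 54.9 t 36.27
pos [472.9 328.2 193.3] d 0.0012 0.0031 0.0004 a 0.002 0.001 -0.012 F [ 0.2 -0.   0.8] w 55.0 t 36.33
```

View pics/s10.png

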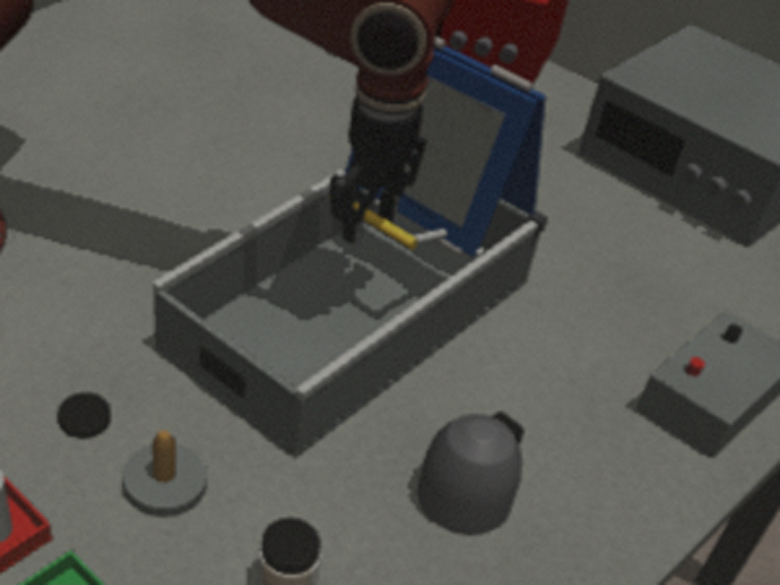

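Emit:
play_rows(
  rows=[
    {"dx": 0.001, "dy": 0.003, "dz": 0, "ax": 0, "ay": 0, "az": -0.01, "grip": 30},
    {"dx": 0.001, "dy": 0.003, "dz": 0, "ax": 0, "ay": 0, "az": -0.01, "grip": 8},
    {"dx": 0.001, "dy": 0.003, "dz": 0, "ax": 0, "ay": 0, "az": -0.01, "grip": 8},
    {"dx": 0.001, "dy": 0.003, "dz": 0, "ax": 0, "ay": 0, "az": -0.01, "grip": 8},
    {"dx": 0.001, "dy": 0.003, "dz": 0, "ax": 0, "ay": 0, "az": -0.01, "grip": 8},
  ],
)

```text
time: 36.95
position: [472.6, 331.2, 194.7]
eef_rot: [-0.013, 1.0, 0.001, 0.002]
wrist_force: [-0.5, -0.9, 6.0]
gripper_width: 12.2
```

```bash
python3 -c "
from h import *
mv(479.5,42,193,91.5)"
```

```text
pos [472.6 331.2 194.7] d 0.0007 -0.3857 0.0012 a 0.003 0.004 -0.001 F [-0.5 -0.9  6. ] w 12.2 t 36.95
```

Emit:
play_rows(
  rows=[
    {"dx": 0, "dy": -0.03, "dz": 0.001, "ax": 0, "ay": 0, "az": 0, "grip": 8},
    {"dx": 0, "dy": -0.08, "dz": 0.001, "ax": 0, "ay": 0, "az": 0, "grip": 8},
    {"dx": 0, "dy": -0.13, "dz": 0.001, "ax": 0, "ay": 0, "az": 0, "grip": 8},
    {"dx": 0, "dy": -0.18, "dz": 0.001, "ax": 0, "ay": 0, "az": 0, "grip": 8},
    {"dx": 0, "dy": -0.23, "dz": 0.001, "ax": 0, "ay": 0, "az": 0, "grip": 8},
  ],
)

```text
time: 37.58
position: [476.8, 157.8, 194.5]
eef_rot: [-0.013, 1.0, 0.002, 0.001]
wrist_force: [-3.5, 1.0, 10.8]
gripper_width: 12.3
```

```bash
python3 -c "
from h import *
mv(479.5,42,193,91.5)"
```

```text
pos [476.8 157.8 194.5] d 0.0004 -0.1545 0.0015 a 0.004 0.003 -0.0 F [-3.5  1.  10.8] w 12.3 t 37.58
```

Emit:
play_rows(
  rows=[
    {"dx": -0.001, "dy": -0.045, "dz": 0, "ax": 0, "ay": 0, "az": 0, "grip": 8},
    {"dx": -0.001, "dy": -0.085, "dz": 0, "ax": 0, "ay": 0, "az": 0, "grip": 8},
    {"dx": -0.001, "dy": -0.115, "dz": 0, "ax": 0, "ay": 0, "az": 0, "grip": 8},
    {"dx": -0.001, "dy": -0.135, "dz": 0, "ax": 0, "ay": 0, "az": 0, "grip": 8},
    {"dx": -0.001, "dy": -0.145, "dz": 0, "ax": 0, "ay": 0, "az": 0, "grip": 8},
  ],
)

```text
time: 38.2
position: [479.8, 49.2, 194.2]
eef_rot: [-0.012, 1.0, 0.001, 0.0]
wrist_force: [-6.6, 1.5, 14.0]
gripper_width: 11.7
```

```bash
python3 -c "
from h import *
mv(479.5,40,193,91.5)"
```

```text
pos [479.8  49.2 194.2] d 0.0008 -0.0123 0.0016 a 0.003 0.0 -0.002 F [-6.6  1.5 14. ] w 11.7 t 38.2
```

Emit:
play_rows(
  rows=[
    {"dx": 0.001, "dy": -0.004, "dz": -0.001, "ax": 0, "ay": 0, "az": 0, "grip": 8},
    {"dx": 0.002, "dy": -0.008, "dz": -0.002, "ax": 0, "ay": 0, "az": 0, "grip": 8},
    {"dx": 0.002, "dy": -0.011, "dz": -0.002, "ax": 0, "ay": 0, "az": 0, "grip": 8},
    {"dx": 0.002, "dy": -0.013, "dz": -0.002, "ax": 0, "ay": 0, "az": 0, "grip": 8},
  ],
)

```text
time: 38.7
position: [479.2, 40.4, 194.5]
eef_rot: [-0.013, 1.0, 0.002, 0.001]
wrist_force: [-1.3, 7.6, 6.2]
gripper_width: 11.9
```

Emit:
play_rows(
  rows=[
    {"dx": 0.0, "dy": -0.003, "dz": 0, "ax": 0, "ay": 0, "az": 0, "grip": 8},
    {"dx": 0.0, "dy": -0.005, "dz": 0, "ax": 0, "ay": 0, "az": 0, "grip": 8},
    {"dx": 0.0, "dy": -0.005, "dz": 0, "ax": 0, "ay": 0, "az": 0, "grip": 8},
  ],
)

```text
time: 39.08
position: [479.2, 39.6, 194.5]
eef_rot: [-0.013, 1.0, 0.006, 0.001]
wrist_force: [-1.2, 16.8, 7.5]
gripper_width: 11.8
```

Emit:
play_rows(
  rows=[
    {"dx": 0.0, "dy": -0.002, "dz": 0, "ax": 0, "ay": 0, "az": 0, "grip": 8},
    {"dx": 0.0, "dy": -0.003, "dz": 0, "ax": 0, "ay": 0, "az": 0, "grip": 8},
    {"dx": 0.0, "dy": -0.003, "dz": 0, "ax": 0, "ay": 0, "az": 0, "grip": 8},
  ],
)

```text
time: 39.45
position: [479.1, 39.1, 194.5]
eef_rot: [-0.013, 1.0, 0.008, 0.001]
wrist_force: [-1.2, 24.2, 7.2]
gripper_width: 11.9
```

Emit:
play_rows(
  rows=[
    {"dx": 0, "dy": 0, "dz": 0, "ax": 0, "ay": 0, "az": 0, "grip": 45},
    {"dx": 0, "dy": 0.002, "dz": 0, "ax": 0, "ay": 0, "az": 0, "grip": 45},
    {"dx": 0, "dy": 0.004, "dz": 0, "ax": 0, "ay": 0, "az": 0, "grip": 45},
    {"dx": 0, "dy": 0.004, "dz": -0.06, "ax": 0, "ay": 0, "az": 0, "grip": 45},
    {"dx": 0, "dy": 0.004, "dz": -0.13, "ax": 0, "ay": 0, "az": 0, "grip": 45},
  ],
)

```text
time: 40.08
position: [477.7, 36.4, 290.3]
eef_rot: [-0.012, 1.0, 0.001, -0.001]
wrist_force: [0.9, 0.2, 0.2]
gripper_width: 45.3
```

```bash
python3 -c "
from h import *
mv(330,350,300,91.5)"
```

```text
pos [477.7  36.4 290.3] d 0.1865 0.4229 -0.0119 a 0.002 -0.004 -0.002 F [0.9 0.2 0.2] w 45.3 t 40.08
```

Emit:
play_rows(
  rows=[
    {"dx": 0.18, "dy": 0.42, "dz": -0.05, "ax": 0, "ay": 0, "az": 0, "grip": 45},
    {"dx": 0.18, "dy": 0.42, "dz": -0.05, "ax": 0, "ay": 0, "az": 0, "grip": 45},
    {"dx": 0.18, "dy": 0.42, "dz": -0.05, "ax": 0, "ay": 0, "az": 0, "grip": 45},
    {"dx": 0.18, "dy": 0.42, "dz": -0.05, "ax": 0, "ay": 0, "az": 0, "grip": 45},
    {"dx": 0.18, "dy": 0.42, "dz": -0.05, "ax": 0, "ay": 0, "az": 0, "grip": 45},
  ],
)

```text
time: 40.7
position: [347.9, 320.3, 325.3]
eef_rot: [-0.012, 1.0, 0.001, 0.001]
wrist_force: [1.0, 0.3, -0.1]
gripper_width: 45.1
```

```bash
python3 - <<'E'
from h import *
p,d=snap("top","t11",(90,90,430,340),2.3)
P=cloud("top",d);hsv=cv2.cvtColor(p,cv2.COLOR_BGR2HSV)
m=(cv2.inRange(hsv,(18,120,80),(35,255,255))>0)&(P[...,2]>120)&(P[...,2]<160); m[:,300:]=False
print('bar',P[m].mean(0))
for y in range(80,520,40):
    s=(abs(P[...,1]-y)<4)&(abs(P[...,0]-475)<80)&(P[...,2]>60); print(y,np.median(P[s][:,2]).round(1))
snap("scene","s11")
m=((P[...,2]>75)&(P[...,2]<92)&(d>0)).astype(np.uint8); n,l,st,c=cv2.connectedComponentsWithStats(m)
for i in range(1,n):
    if st[i,4]>60: print(c[i].round(1),P[l==i].mean(0).round(1),st[i,4])
E
```

```text
bar [478.7053088   39.30690958 145.11516457]
80 129.5
120 113.2
160 117.2
200 121.2
240 125.2
280 129.5
320 130.4
360 127.4
400 124.1
440 119.9
480 115.5
[224.7 139.7] [738.  184.6  83.7] 206
[  7.9 177.3] [612.4 806.   82.5] 371
[298.3 153. ] [704.8 -29.8  81.7] 279
[532.2 242.6] [ 462.2 -702.    83.9] 141
[358.9 240.7] [ 454.8 -208.    85.2] 144
[383.  241.2] [ 455.2 -276.7   84.8] 147
[407.2 242.8] [ 452.5 -345.5   84.6] 151
[  7.6 349.7] [126.6 768.5  83.5] 192
[527.1 347.8] [ 168.2 -681.1   83.6] 143
[277.1 381.5] [59.2 14.6 83.4] 82
```

View pics/t11.png

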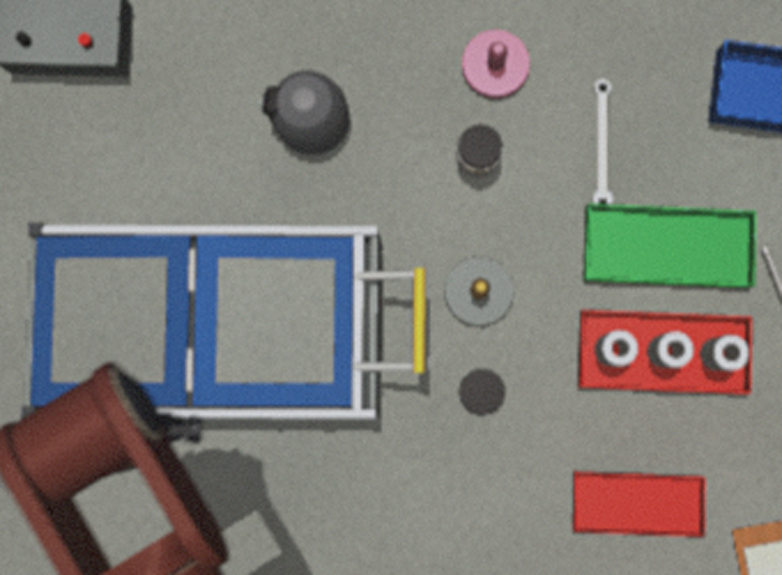

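View pics/s11.png

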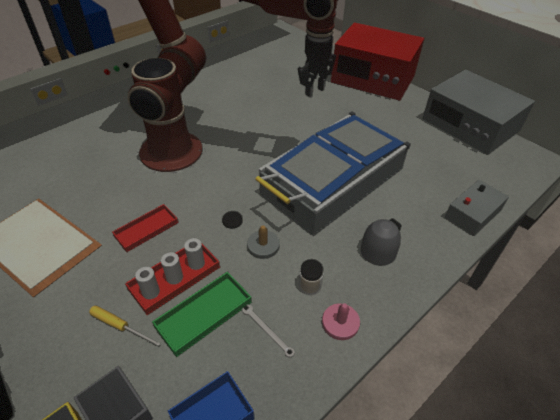

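```bash
python3 -c "
from plant import *
print(close_job())"
```

```text
the job is handed in; nothing more can be done
None
```

I pulled the door open to its stop and took out the three sleeves in the box. All three stopped at the gauge pin's tip, so they stand upright in the larger red tray and the green tray is empty. I then pulled the door shut to its stop and handed the job in at about 41 s of the 210 s allowed.

**Sorting:** All three sleeves stopped on the pin's cone with a rising force. I let go of two of them there and they stayed on the cone. The first sleeve I judged by force only, but it stopped at the same visible height. The two sleeves already in the tray looked like 22 mm bores from above. The third looked the same from above while it stood in the box.

**Last checks:**
- **Box:** it was empty before I shut the door.
- **Door:** the panels slope about 0.10 rad, and the handle moved 290.6 mm from open to shut against 291 mm expected.
- **Sleeves:** all three stand upright, 68–69 mm apart.
- **Gauge and other things on the bench:** they look in place in the last pictures, including the gauge. The most it was pressed in a test was about 32 N.
- **Robot:** the arm was clear of everything.

**Disagreement:** the grip height when setting down the first sleeve was about 3 mm off what I expected, probably from slipping in the fingers. It still stands properly.

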